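# Stack bisque coasters on the warming plate and set its heat lever

## Task

Get the clay rounds ready for glazing: first turn the warming plate's lever fully off (red mark) and take the steel weight off the plate. Then pile all the clay rounds lying about in one stack on the middle of the plate, lying flat, blue-ringed face up, the widest at the bottom and each narrower one above, and put the steel weight on top in the middle. Only when the pile is complete, swing the lever to point at the green tab; leave the other things on the bench where they are.

Things in the scene. Friction and masses are not known exactly. Their poses are not given: they have to be found in the camera images.
- warmer: the bench warming plate, fixed: a green square housing 190 x 190 mm, 35 mm high, carrying a dark round steel plate (160 mm across, top 41 mm above the bench); against its +y side sits the aluminium control box (190 mm in x, y from 95 to 290 mm, 35 mm high). Origin: on the bench under the middle of the round plate; z up. It is turned by up to 0.25 rad from start to start
- plate_centre (a point): middle of the round plate's top face, 41 mm above the bench; a white painted circle 92 mm across surrounds it
- lever_pivot (a point): hinge axis (vertical) of the heat lever, on the control box's top face, 35 mm above the bench
- lever_knob (a point): centre of the top of the black upright lever knob: 22 mm across, 38 mm tall, standing on the lever's flat orange arm 85 mm from the pivot; knob from 47 to 85 mm above the bench. x axis: from the pivot outwards along the arm
- heat_lever (a joint): angle of the heat lever (rad), turning level over the control box; 0 = off, at its end stop, where the arm points at the red mark (the side away from the plate); grows anticlockwise seen from above, the knob swinging towards the plate, to 1.6. It is stiff and stays where it is left
- tab_mark (a point): the green setting tab on the dial, 117 mm from the lever's pivot, a flat marker 26 x 8 mm that stays put. x axis: from the pivot outwards
- heat_tab (a joint): angle of the green tab (rad), same zero and sense as heat_lever: equal values mean the lever arm points at the tab
- weight: plain bright steel pressing weight: a cylinder 34 mm across, 25 mm tall, about 0.18 kg; at first on the round plate. Origin: centre of its underside; z up
- round70: flat fired-clay round (coaster), terracotta red, 70 mm across, 14 mm thick, with a thin blue ring on its upper face; may be absent. Origin: centre of its underside; z towards the ringed face
- round64: flat fired-clay round (coaster), cream white, 64 mm across, 14 mm thick, with a thin blue ring on its upper face; may be absent. Origin: centre of its underside; z towards the ringed face
- round58: flat fired-clay round (coaster), slate grey, 58 mm across, 14 mm thick, with a thin blue ring on its upper face; may be absent. Origin: centre of its underside; z towards the ringed face
- round52: flat fired-clay round (coaster), buff yellow, 52 mm across, 14 mm thick, with a thin blue ring on its upper face; may be absent. Origin: centre of its underside; z towards the ringed face
- round46: flat fired-clay round (coaster), dark chocolate brown, 46 mm across, 14 mm thick, with a thin blue ring on its upper face; may be absent. Origin: centre of its underside; z towards the ringed face
- round40: flat fired-clay round (coaster), sage green, 40 mm across, 14 mm thick, with a thin blue ring on its upper face; may be absent. Origin: centre of its underside; z towards the ringed face
- stamp: wooden hand stamp, upright, 38 mm across, 52 mm tall; not part of the job. Origin: under its middle
- rib: flat wooden rib, 100 x 50 x 8 mm, x along its length; not part of the job. Origin: under its middle
- glaze_jar: glaze jar with a blue cap, 68 mm across, 95 mm tall; not part of the job. Origin: under its middle
- slip_jar: jar with a white cap, 68 mm across, 95 mm tall; not part of the job. Origin: under its middle
- bowl: white bowl, 72 mm across, 40 mm tall; not part of the job. Origin: under its middle
- rub_brick: grey rubbing brick, 70 x 40 x 25 mm; not part of the job. Origin: under its middle
- mug: terracotta mug, 72 mm across, 80 mm tall; not part of the job. Origin: under its middle
There are look-alikes about, which are no part of the job. Leave any turquoise look-alike of the round64 alone.

How it is judged:
By the outcome, as a careful person would: the job done as asked, in the order asked, and still so for the second after the job is handed in, with the robot touching nothing.
Of round70, round64, round58, round52, round46, round40 only 4 to 6 are there at a start; the rules pass over those that are not, and their reading is None.
At some moment in a run one of round70, round64, round58, round52, round46, round40 may be knocked a few centimetres aside while the robot is not near it.
Once in a run the grip may slacken for a moment while it holds something.
It also fails if it takes over 210 s, if anything falls off the work surface, if the arm or the gripper's body presses on something with over 40 N, if the wrist force passes 120 N, or if a joint passes its speed limit or range.

## Robot

A 7-joint arm with a two-finger parallel gripper is mounted at the origin on the work surface. World frame = base frame: x ahead of the robot, y to its left, z up, the work surface at z = 0. Lengths are in mm, angles in rad, forces in N, time in s.
With the tool pointing down it reaches from about 375 to 925 mm from the base axis. Payload 3.1 kg.
Tool frame: the origin (TCP) lies at the centre of the arm's flange, where the gripper is bolted on; the fingertips stand 173 mm ahead of it and the grasp point (between the pads) lies 155 mm ahead of it; z points along the fingers, y is the line along which they close (so a half turn about z gives the same grasp; the last joint's range is limited). The gripper opens to 85 mm and grips with 20 to 120 N. Pads are 22 mm wide; open, the fingers measure 114 mm over their backs; the gripper's body (76 mm by 85 mm) begins 54 mm behind the grasp point. The pads swing forward as they close: fully open they stand 13 mm farther back than shut.
Start: joints at [-1.302, 0.383, 0.044, 1.598, -0.018, 1.161, -0.05], TCP at [233.092, 606.774, 404.669] pointing down, gripper open.
Joint ranges: [-2.61, 2.61], [-0.41, 2.15], [-1.48, 1.57], [0, 2.5], [-1.57, 4.71], [0.05, 1.97], [-2.85, 2.85]. Speed limits (rad/s): [2.79, 2.79, 3.14, 3.14, 3.14, 3.14, 3.14].

## Interface

Orientations are given as a unit quaternion [x, y, z, w].
In Python, from cell import r, get_image gives the robot as it stands.
- The arm moves only by the tool servo_tool, never from a script. Its argument "motion" is a list of rows, each a list of 7 numbers: the opening, from -1 (shut) to 1 (fully open), then the shift along the world's x, y, z normalised to -1 to 1, where 1 is 20 mm, then the turn, a rotation vector about the world's x, y, z normalised to -1 to 1, where 1 is 180 degrees. In form: [[claw, dx, dy, dz, rx, ry, rz], ...]. A call has 1 to 5 rows; each row shifts and turns the commanded pose from where the row before left it; what a row does not reach is not made up. A row lasts 1/10 s, in which the tool goes at most 50 mm and 8.59 degrees, less where a joint would pass 70% of its speed; a pose out of reach is approached as far as the arm can. A call with a number of a shift or a turn outside -1 to 1 is refused whole. A call with a gripper value outside its range is refused whole. The fingers move at their own pace and stop on an object; "squeeze" is the grip in N (left out, the last holds). Time passes only in rows, so rows that do not move let the fingers close. It gives the time, the measured TCP pose, the force, the opening and the grip force at its end, in the units of the state.
- r.read_state(): the state, without advancing time (a new reading comes with each control period).
- get_image(name): name is "scene" or "side" or "wrist"; returns a dict with "color" (400x640x3 uint8, blue, green, red), "vertical_fov" (degrees; the focal length in pixels is half the picture's height over the tangent of half this angle, whatever the lens; pixels are square), "cx", "cy" (the principal point, pixels), "dist_coeffs" ([k1, k2, p1, p2, k3] as OpenCV has them; the pictures are not rectified), "xyz" and "orientation" of the camera in the world. Camera axes: x right, y down, z forward; pixel columns grow to the right and rows downward; lengths in mm; the calibration is good to about 2 mm. A picture is of the moment at which its call begins. There is no depth.
- r.close_job(): hands the job in; it is judged then, once.
The state is a dict: "clock": time; "qpos": joint angles; "joint_velocities": joint speeds; "tau": joint torques, N m; "eef_pos": TCP position; "tool_rot": TCP orientation; "ft_force": force on the tool from outside, world axes, zero at the start; "wrist_torque": the same for the moment, N m; "grip_width": finger opening in mm; "finger_force": force on a finger pad.
Only numpy, scipy, OpenCV 4.12 (cv2) and the standard library are available. Lean on these libraries where they do the work, as an engineer would, in place of code of your own. Each camera call takes 0.05 s, during which the arm holds its last target. There are 200 camera calls.

## Working session

There is one attempt and no reset: what is moved stays moved. The work goes in short steps, Python scripts to look and compute and a tool call to move; the robot and the scene stay as the last step left them, time stands still between calls to the robot, and variables do not carry over. Pictures are saved under pics/ and viewed, at most 14 in all, crops included, and the job is handed in when it is done.

Besides the shell and the picture viewer there is one more tool, called after ">>>" by a JSON object that holds its "api" and its "payload". servo_tool: Moves the arm, as the interface text tells. Its arguments: {"type":"object","properties":{"motion":{"type":"array","items":{"type":"array","items":{"type":"number","minimum":-1,"maximum":1}}},"squeeze":{"type":"number"}},"required":["motion"]}

```bash
ls; mkdir -p pics; cat > h.py <<'E'
import numpy as np, cv2
from scipy.spatial.transform import Rotation as R
from cell import r, get_image
def K(im):
    h,w=im["color"].shape[:2]; f=h/2/np.tan(np.radians(im["vertical_fov"])/2)
    return np.array([[f,0,im["cx"]],[0,f,im["cy"]],[0,0,1.]])
def ray(im,uv):
    p=cv2.undistortPoints(np.array(uv,float).reshape(-1,1,2),K(im),np.array(im["dist_coeffs"],float)).reshape(-1,2)
    d=np.c_[p,np.ones(len(p))]@R.from_quat(im["orientation"]).as_matrix().T
    return np.array(im["xyz"],float),d
def onz(im,uv,z):
    o,d=ray(im,uv); return o+d*((z-o[2])/d[:,2])[:,None]
def proj(im,P):
    M=R.from_quat(im["orientation"]).as_matrix().T
    t=-M@np.array(im["xyz"],float)
    return cv2.projectPoints(np.array(P,float).reshape(-1,1,3),cv2.Rodrigues(M)[0],t,K(im),np.array(im["dist_coeffs"],float))[0].reshape(-1,2)
E
python3 - <<'E'
from h import *
for n in("scene","side","wrist"):
    im=get_image(n); cv2.imwrite(f"pics/{n}0.png",im["color"]); print(n,im["xyz"],im["orientation"],im["vertical_fov"],im["dist_coeffs"])
print(r.read_state())
E
```

```text
pics
scene [1401.10286739 -199.72587445 1455.92958874] [ 0.74150167  0.61304018 -0.16905745 -0.21395463] 42.21279345754879 [0.04708951 0.         0.         0.         0.        ]
side [-124.84591756  983.3577751   990.15065395] [-0.27308286  0.85161641 -0.42719568  0.13296277] 48.80884720090349 [-0.08708307  0.          0.          0.          0.        ]
wrist [159.02410999 634.76511868 372.2093214 ] [0.81381536 0.55927093 0.08841439 0.1307803 ] 70.6636482766659 [-0.02668944  0.          0.          0.          0.        ]
{'clock': 0.15, 'qpos': array([-1.30180954,  0.38364722,  0.04386179,  1.59923895, -0.01789214,
        1.16121931, -0.04987257]), 'joint_velocities': array([-2.97376695e-04, -7.66608835e-04,  6.21169056e-04, -4.85965257e-03,
       -2.13797116e-05,  1.46853410e-03,  7.58335536e-04]), 'tau': array([ 1.85913232e-03, -4.34055018e+01,  1.02665540e+00, -2.49979198e+01,
        1.07292359e-02,  7.26054204e-03,  1.59496331e-06]), 'eef_pos': array([232.95262094, 606.40279143, 403.56377912]), 'tool_rot': array([ 1.82322746e-01,  9.83238167e-01, -1.05171928e-03, -1.33059166e-04]), 'ft_force': array([ 0.12597829, -0.40374653,  0.19541537]), 'wrist_torque': array([ 0.02363233,  0.00576982, -0.00147497]), 'finger_force': 0.0, 'grip_width': 84.91906966348705}
```

View pics/scene0.png

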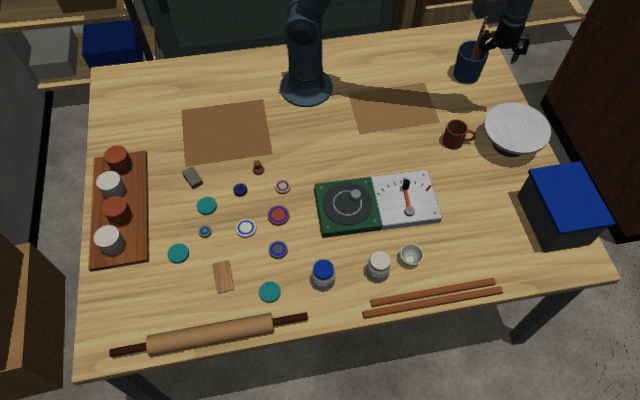

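View pics/side0.png

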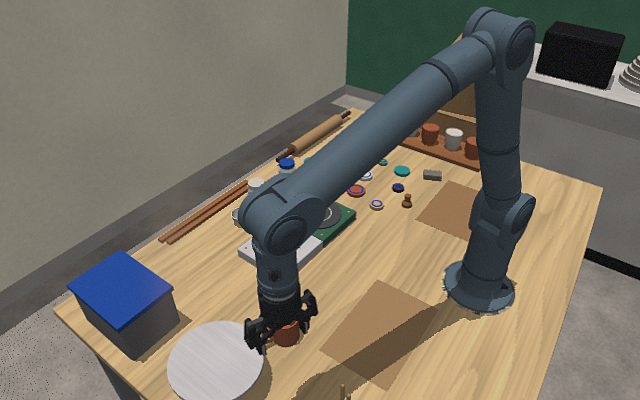

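Scene: warmer at about (348,207), lever box at (405,200), rounds at (278,215), (246,228), (278,250), (283,186), (240,189), (205,231); turquoise look-alikes at (206,205), (178,253), (270,292). The side view is mostly blocked by the arm. I'll zoom in.

```bash
python3 - <<'E'
from h import *
im=get_image("scene"); c=im["color"][150:310,160:450]
cv2.imwrite("pics/z1.png",cv2.resize(c,(798,440),interpolation=cv2.INTER_CUBIC))
for n,u,z in [("70",(278,215),14),("64",(246,228),14),("58",(278,250),14),("52",(283,186),14),("46",(240,189),14),("40",(205,231),14),("stamp",(258,172),20),("pl",(348,207),41),("knob",(406,184),85),("piv",(409,211),40),("wt",(355,194),66),("t1",(206,205),14)]:
    print(n,onz(im,[u],z)[0].round())
E
```

```text
70 [ 551. -181.   14.]
64 [ 579. -287.   14.]
58 [ 675. -199.   14.]
52 [ 443. -149.   14.]
46 [ 429. -290.   14.]
40 [ 566. -414.   14.]
stamp [ 376. -224.   20.]
pl [579.  42.  41.]
knob [555. 233.  85.]
piv [628. 229.  40.]
wt [550.  69.  66.]
t1 [ 471. -405.   14.]
```

View pics/z1.png

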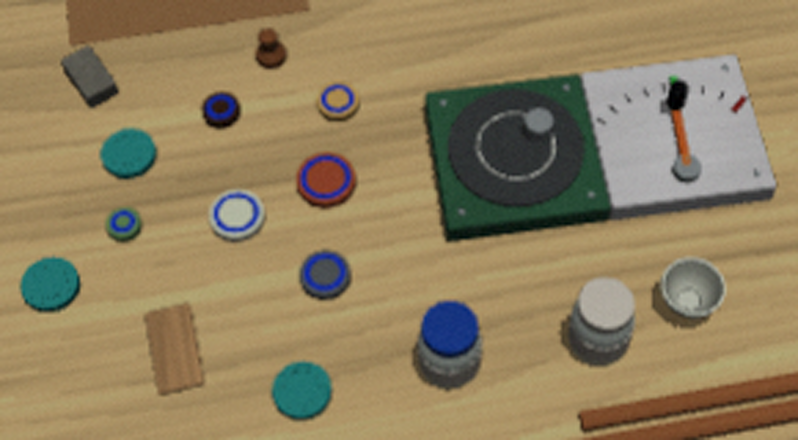

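All six rounds are present and ring up. The weight is at crop (539,121), the lever pivot at (687,168), the red mark at (740,103) and the green tab at (674,80). I'll move over the warmer for a wrist view.

>>> {"api": "servo_tool", "payload": {"motion": [[1,0.5,-1,0,0,0,0],[1,0.5,-1,0,0,0,0],[1,0.5,-1,0,0,0,0],[1,0.5,-1,0,0,0,0],[1,0.5,-1,0,0,0,0]]}}

```text
clock: 0.7
eef_pos: [283.4, 505.8, 404.4]
tool_rot: [0.182, 0.983, -0.0, -0.0]
ft_force: [1.2, -0.1, 0.4]
grip_width: 85.5
finger_force: 0.0
```

>>> {"api": "servo_tool", "payload": {"motion": [[1,0.5,-1,0,0,0,0],[1,0.5,-1,0,0,0,0],[1,0.5,-1,0,0,0,0],[1,0.5,-1,0,0,0,0],[1,0.5,-1,0,0,0,0]]}}

```text
clock: 1.2
eef_pos: [333.4, 405.8, 404.5]
tool_rot: [0.182, 0.983, -0.0, -0.0]
ft_force: [0.2, -0.5, 0.3]
grip_width: 85.4
finger_force: 0.0
```

>>> {"api": "servo_tool", "payload": {"motion": [[1,0.5,-1,0,0,0,0],[1,0.5,-1,0,0,0,0],[1,0.5,-1,0,0,0,0],[1,0.5,-1,0,0,0,0],[1,0.5,-1,0,0,0,0]]}}

```text
clock: 1.7
eef_pos: [383.3, 305.8, 404.6]
tool_rot: [0.182, 0.983, -0.0, -0.0]
ft_force: [-0.0, 0.7, 1.2]
grip_width: 85.4
finger_force: 0.0
```

>>> {"api": "servo_tool", "payload": {"motion": [[1,0.5,-1,0,0,0,0],[1,0.5,-1,0,0,0,0],[1,0.5,-1,0,0,0,0],[1,0.5,-1,0,0,0,0],[1,0.5,-1,0,0,0,0]]}}

```text
clock: 2.2
eef_pos: [433.3, 205.8, 404.6]
tool_rot: [0.182, 0.983, 0.0, -0.0]
ft_force: [0.7, 0.3, -0.6]
grip_width: 85.7
finger_force: 0.0
```

>>> {"api": "servo_tool", "payload": {"motion": [[1,0.5,-1,0,0,0,0],[1,0.5,-1,0,0,0,0],[1,0.5,-1,0,0,0,0],[1,0.5,-1,0,0,0,0],[1,0,0,0,0,0,0]]}}

```text
clock: 2.7
eef_pos: [474.2, 123.2, 404.8]
tool_rot: [0.186, 0.983, -0.001, 0.0]
ft_force: [-0.1, 0.1, 0.8]
grip_width: 85.4
finger_force: 0.0
```

```bash
python3 - <<'E'
from h import *
s=r.read_state(); print(s["clock"],s["eef_pos"],s["tool_rot"],s["qpos"])
im=get_image("wrist"); cv2.imwrite("pics/w1.png",im["color"]); print(im["xyz"],R.from_quat(im["orientation"]).as_matrix().round(3))
np.save("w1.npy",im,allow_pickle=True)
E
```

```text
2.7 [474.16287325 123.20895293 404.76708112] [ 1.85524495e-01  9.82639331e-01 -6.10943050e-04  4.83004949e-04] [-0.73442414  0.07163093  0.41506703  1.99055098 -0.03089692  1.08542036
  0.89169243]
[400.49816716 152.13362825 373.49718384] [[ 0.365  0.884  0.291]
 [ 0.931 -0.346 -0.115]
 [-0.001  0.313 -0.95 ]]
```

View pics/w1.png

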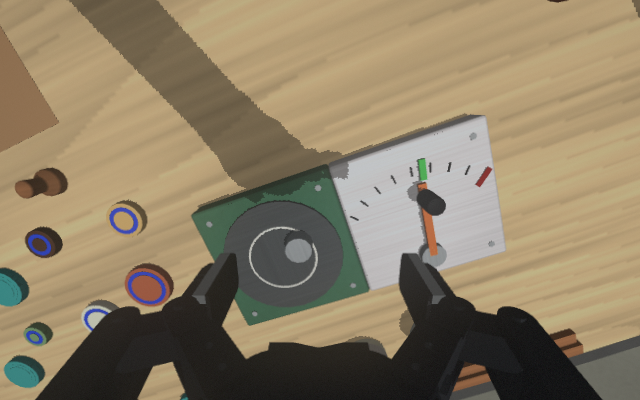

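Wrist view: white circle centre at (283,257), weight top at (299,250), pivot at (434,255), knob top at about (434,204), green tab at (423,169), red mark at (483,177). I'll compute these precisely.

```bash
cat >> h.py <<'E'
def cen(m):
    n,l,st,c=cv2.connectedComponentsWithStats(m.astype(np.uint8)); return [(st[i,4],c[i].round(1),(l==i)) for i in np.argsort(-st[1:,4])+1 if st[i,4]>8]
def rings(im,smin=8):
    h=cv2.cvtColor(im["color"],cv2.COLOR_BGR2HSV); m=(abs(h[...,0].astype(int)-120)<9)&(h[...,1]>130)&(h[...,2]>50)
    o=[]
    for c in cv2.findContours(m.astype(np.uint8),cv2.RETR_EXTERNAL,cv2.CHAIN_APPROX_NONE)[0]:
        if len(c)>=14 and cv2.contourArea(c)>30:
            e=cv2.fitEllipse(c); col=im["color"][int(e[0][1]),int(e[0][0])]; o.append((np.array(e[0]),e[1],col))
    return o
E
python3 - <<'E'
from h import *
def go(im):
    c=im["color"];h=cv2.cvtColor(c,cv2.COLOR_BGR2HSV).astype(int);H,S,V=h[...,0],h[...,1],h[...,2]
    for e,ax,col in rings(im):
        print("ring",e.round(1),np.round(ax,1),col,onz(im,[e],14)[0].round(1))
    for n,m in [("tab",(abs(H-60)<12)&(S>130)&(V>120)),("arm",(abs(H-10)<7)&(S>170)&(V>170)),("red",((H<6)|(H>172))&(S>130)&(V>60))]:
        for a,p,_ in cen(m)[:3]: print(n,a,p,onz(im,[p],36 if n!="arm" else 45)[0].round(1))
im=np.load("w1.npy",allow_pickle=True).item(); go(im)
c=im["color"]; w=(c.min(2)>165); w[:, :230]=0; w[:,330:]=0; w[:215]=0; w[300:]=0
k=cv2.findContours(w.astype(np.uint8),0,1)[0]; P=np.vstack(k)
e=cv2.fitEllipse(cv2.convexHull(P)); print("circ",e,onz(im,[e[0]],41)[0])
print("wt",onz(im,[(299,250)],66)[0],"piv",onz(im,[(434,255)],45)[0],"knob",onz(im,[(434,204)],85)[0])
print("screws",onz(im,[(211,224),(318,188),(353,286),(254,312)],35).round(1))
print("wh",onz(im,[(330,166),(369,290),(485,116),(506,250)],35).round(1))
print("SCENE");go(get_image("scene"))
E
```

```text
ring [ 34.2 337. ] [10.4 17. ] [ 96 133 105] [ 561.3 -420.5   14. ]
ring [ 99.3 321.4] [21.5 29.7] [126 140 138] [ 572.8 -293.2   14. ]
ring [146.3 287.5] [28.9 37.9] [ 67  90 154] [ 544.9 -184.9   14. ]
ring [ 39.1 244.1] [17.  24.6] [44 56 76] [ 424.7 -295.1   14. ]
ring [123.2 220.1] [22.4 28.6] [103 155 187] [ 438.4 -155.    14. ]
tab 106 [422.6 169.1] [512.8 244.4  36. ]
red 90 [483.3 176.6] [549.4 312.5  36. ]
circ ((282.74884033203125, 256.56365966796875), (59.27002716064453, 67.9110107421875), 98.8100357055664) [558.35367347  39.19393479  41.        ]
wt [545.40825355  69.80114032  66.        ] piv [627.12222956 226.63383203  45.        ] knob [538.49706797 232.70153949  85.        ]
screws [[483.3 -31.   35. ]
 [488.9 116.8  35. ]
 [640.1 110.4  35. ]
 [629.9 -39.   35. ]]
wh [[468.4 140.5  35. ]
 [654.7 129.3  35. ]
 [478.7 329.2  35. ]
 [663.2 322.8  35. ]]
SCENE
ring [322.8 269.2] [16.2 17.6] [133  53  26] [763.7 -75.   14. ]
ring [277.7 248.6] [13.2 14.3] [83 81 76] [ 669.7 -199.1   14. ]
ring [204.1 230.1] [6.2 7.9] [ 79 121  87] [ 562.4 -416.8   14. ]
ring [277.9 214. ] [14.5 16.7] [ 44  65 141] [ 547.2 -181.2   14. ]
ring [239.8 188.6] [ 8.4 10.4] [21 26 49] [ 427.3 -291.    14. ]
ring [570.1 196.4] [53.8 84. ] [130  53  25] [657.2 770.3  14. ]
ring [106.7  36.4] [28.3 54.2] [62 26 11] [-389.2 -731.3   14. ]
```

>>> {"api": "servo_tool", "payload": {"motion": [[1,0.5,0.8,-0.6,0,0,0],[1,0.5,0.8,-0.6,0,0,0],[1,0.5,0.8,-0.6,0,0,0],[1,0.5,0.8,-0.6,0,0,0],[1,0.5,0.8,-0.6,0,0,0]]}}

```text
clock: 3.3
eef_pos: [522.5, 209.4, 343.9]
tool_rot: [0.181, 0.984, 0.0, -0.001]
ft_force: [0.1, -0.3, -1.0]
grip_width: 85.6
finger_force: 0.0
```

>>> {"api": "servo_tool", "payload": {"motion": [[1,0.5,0.8,-0.8,0,0,0],[1,0.3,0.3,-0.8,0,0,0],[1,0,0,-0.8,0,0,0],[1,0,0,0,0,0,0],[1,0,0,0,0,0,0]]}}

```text
clock: 3.8
eef_pos: [538.3, 229.8, 296.4]
tool_rot: [0.181, 0.983, -0.0, -0.001]
ft_force: [0.4, -1.1, 0.5]
grip_width: 85.3
finger_force: 0.0
```

```bash
python3 - <<'E'
from h import *
s=r.read_state(); print(s["clock"],s["eef_pos"],s["tool_rot"])
im=get_image("wrist"); cv2.imwrite("pics/w2.png",im["color"]); np.save("w2.npy",im,allow_pickle=True)
E
```

```text
3.8 [538.33965567 229.84739169 296.35807901] [ 1.81499514e-01  9.83390777e-01 -1.61593290e-04 -6.92414075e-04]
```

View pics/w2.png

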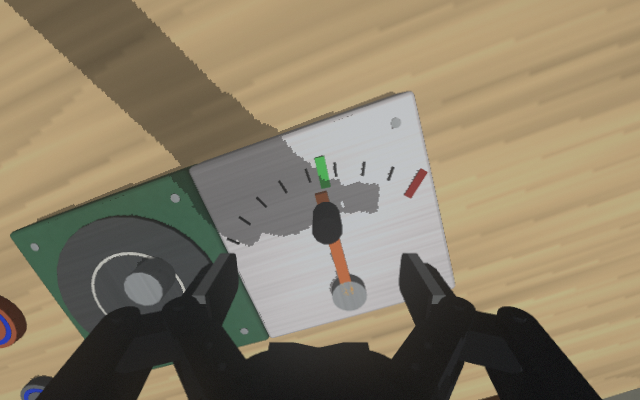

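Knob top centre is about (327,232), pivot (349,292), green tab (322,170), red mark (415,183).

```bash
cat >> h.py <<'E'
def lev(im,kn=None,pv=None):
    c=im["color"];h=cv2.cvtColor(c,cv2.COLOR_BGR2HSV).astype(int);H,S,V=h[...,0],h[...,1],h[...,2]
    o={}
    for n,m in [("tab",(abs(H-60)<12)&(S>130)&(V>100)),("red",((H<6)|(H>172))&(S>130)&(V>60)&(np.arange(640)[None]>350))]:
        o[n]=onz(im,[cen(m)[0][1]],36)[0]
    return o
E
python3 - <<'E'
from h import *
im=np.load("w2.npy",allow_pickle=True).item()
print(lev(im), "knob",onz(im,[(327,232)],85)[0],"piv",onz(im,[(349,292)],45)[0],"circ",onz(im,[(137,288)],41)[0])
E
```

```text
{'tab': array([508.69712544, 243.67590979,  36.        ]), 'red': array([548.76128003, 313.40502818,  36.        ])} knob [543.13930484 234.47221097  85.        ] piv [624.57007228 227.11166446  45.        ] circ [552.90027674  40.66216972  41.        ]
```

>>> {"api": "servo_tool", "payload": {"motion": [[1,0.1,0.1,-1,0,0,0],[1,0.1,0.1,-1,0,0,0],[1,0.05,0.05,-1,0,0,0],[1,0,0,-0.4,0,0,0],[1,0,0,0,0,0,0]], "squeeze": 40}}

```text
clock: 4.35
eef_pos: [543.6, 233.7, 228.3]
tool_rot: [0.182, 0.983, -0.0, -0.001]
ft_force: [-0.2, -0.2, 0.2]
grip_width: 85.3
finger_force: 0.0
```

>>> {"api": "servo_tool", "payload": {"motion": [[-1,0,0,0,0,0,0],[-1,0,0,0,0,0,0],[-1,0,0,0,0,0,0],[-1,0,0,0,0,0,0],[-1,0,0,0,0,0,0]]}}

```text
clock: 4.85
eef_pos: [544.3, 233.9, 229.4]
tool_rot: [0.182, 0.983, 0.0, 0.0]
ft_force: [-1.1, -0.2, 2.6]
grip_width: 20.5
finger_force: 39.0
```

>>> {"api": "servo_tool", "payload": {"motion": [[-1,0,0,0,0,0,0],[-1,0,0,0,0,0,0],[-1,0,0,0,0,0,0]]}}

```text
clock: 5.15
eef_pos: [544.4, 233.9, 229.4]
tool_rot: [0.182, 0.983, 0.0, 0.0]
ft_force: [-0.7, -0.2, 5.3]
grip_width: 21.2
finger_force: 39.1
```

>>> {"api": "servo_tool", "payload": {"motion": [[-1,0.04,0.35,0,0,0,-0.015],[-1,0.08,0.35,0,0,0,-0.015],[-1,0.1,0.34,0,0,0,-0.015],[-1,0.14,0.33,0,0,0,-0.015],[-1,0.16,0.32,0,0,0,-0.015]]}}

```text
clock: 5.65
eef_pos: [553.3, 265.1, 229.1]
tool_rot: [0.3, 0.954, -0.003, -0.003]
ft_force: [-9.6, -2.8, 12.4]
grip_width: 20.8
finger_force: 40.4
```

>>> {"api": "servo_tool", "payload": {"motion": [[-1,0.19,0.3,0,0,0,-0.015],[-1,0.22,0.28,0,0,0,-0.015],[-1,0.24,0.26,0,0,0,-0.015],[-1,0.2,0.2,0,0,0,-0.015],[-1,0,0,0,0,0,0]]}}

```text
clock: 6.15
eef_pos: [569.9, 289.3, 229.2]
tool_rot: [0.386, 0.922, -0.001, -0.003]
ft_force: [-6.5, -0.6, 9.3]
grip_width: 20.9
finger_force: 39.9
```

>>> {"api": "servo_tool", "payload": {"motion": [[-1,0.05,0.05,0,0,0,0],[-1,0,0,0,0,0,0],[-1,0,0,0,0,0,0]]}}

```text
clock: 6.45
eef_pos: [570.4, 289.6, 229.1]
tool_rot: [0.386, 0.922, -0.002, -0.004]
ft_force: [-7.9, -0.5, 11.5]
grip_width: 20.6
finger_force: 40.1
```

>>> {"api": "servo_tool", "payload": {"motion": [[-1,0.08,0.07,0,0,0,0],[-1,0,0,0,0,0,0]]}}

```text
clock: 6.65
eef_pos: [571.3, 290.6, 229.1]
tool_rot: [0.386, 0.923, -0.003, -0.005]
ft_force: [-9.8, -2.9, 14.5]
grip_width: 20.6
finger_force: 40.7
```

>>> {"api": "servo_tool", "payload": {"motion": [[-1,0.08,0.07,0,0,0,0],[-1,0,0,0,0,0,0]]}}

```text
clock: 6.85
eef_pos: [572.0, 291.0, 229.0]
tool_rot: [0.386, 0.923, -0.005, -0.006]
ft_force: [-14.9, -5.1, 17.2]
grip_width: 20.5
finger_force: 41.4
```

>>> {"api": "servo_tool", "payload": {"motion": [[-1,0.08,0.07,0,0,0,0],[-1,0,0,0,0,0,0]]}}

```text
clock: 7.05
eef_pos: [572.7, 291.4, 228.9]
tool_rot: [0.386, 0.922, -0.006, -0.008]
ft_force: [-17.8, -6.5, 21.4]
grip_width: 20.9
finger_force: 42.4
```

>>> {"api": "servo_tool", "payload": {"motion": [[1,0,0,0,0,0,0],[1,0,0,0,0,0,0],[1,0,0,0,0,0,0],[1,0,0,1,0,0,0],[1,0,0,1,0,0,0]]}}

```text
clock: 7.55
eef_pos: [577.1, 293.6, 267.8]
tool_rot: [0.385, 0.923, -0.001, -0.0]
ft_force: [0.3, -0.0, -0.5]
grip_width: 85.6
finger_force: 0.0
```

>>> {"api": "servo_tool", "payload": {"motion": [[1,0,0,1,0,0,0.025],[1,0,-1,1,0,0,0.025],[1,0,-1,1,0,0,0.025],[1,0,-1,0,0,0,0.025],[1,0,-1,0,0,0,0.025]]}}

```text
clock: 8.05
eef_pos: [578.1, 213.0, 329.7]
tool_rot: [0.196, 0.981, 0.001, 0.001]
ft_force: [0.6, 0.3, -0.1]
grip_width: 85.8
finger_force: 0.0
```

>>> {"api": "servo_tool", "payload": {"motion": [[1,-0.2,-1,0,0,0,0.025],[1,-0.2,-1,0,0,0,0.025],[1,-0.2,-1,0,0,0,0.025],[1,0,0,0,0,0,0.025],[1,0,0,0,0,0,0]]}}

```text
clock: 8.55
eef_pos: [565.6, 152.5, 328.6]
tool_rot: [0.043, 0.999, -0.0, 0.0]
ft_force: [-0.3, -0.5, 0.0]
grip_width: 85.3
finger_force: 0.0
```

```bash
python3 - <<'E'
from h import *
s=r.read_state(); print(s["clock"],s["eef_pos"],s["tool_rot"])
im=get_image("wrist"); cv2.imwrite("pics/w3.png",im["color"]); np.save("w3.npy",im,allow_pickle=True);print(lev(im))
E
```

```text
8.55 [565.64324534 152.46500399 328.56260139] [ 4.30957332e-02  9.99070920e-01 -1.14979761e-05  2.33388300e-04]
{'tab': array([512.54662524, 245.03235749,  36.        ]), 'red': array([549.19081054, 312.79901638,  36.        ])}
```

View pics/w3.png

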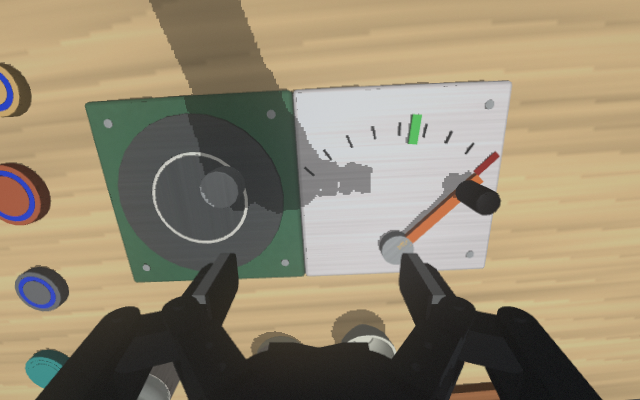

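Lever arm runs from (397,247) to about (481,180) and the red mark is at (487,163). I'll compute the angles, plate centre and weight.

```bash
python3 - <<'E'
from h import *
im=np.load("w3.npy",allow_pickle=True).item(); c=im["color"];h=cv2.cvtColor(c,cv2.COLOR_BGR2HSV).astype(int);H,S,V=h[...,0],h[...,1],h[...,2]
m=(abs(H-10)<9)&(S>140)&(V>100); m[:,:395]=0;m[:,490:]=0;m[260:]=0
a,p,l=cen(m)[0]; v,u=np.nonzero(l); P=onz(im,np.c_[u,v],45)[:,:2]; x=cv2.fitLine(P.astype(np.float32),2,0,.01,.01).ravel(); print("arm",a,p,x,np.degrees(np.arctan2(x[1],x[0])))
rd=onz(im,[(475,172),(498,153)],36)[:,:2]; d=rd[0]-rd[1]; print("reddir",np.degrees(np.arctan2(d[1],d[0])),rd)
print("piv",onz(im,[(397,246)],47)[0],"knob",onz(im,[(487,201)],85)[0])
w=(c.min(2)>150); w[:,:145]=0; w[:,255:]=0; w[:148]=0; w[246:]=0
P=np.vstack(cv2.findContours(w.astype(np.uint8),0,1)[0]); e=cv2.fitEllipse(cv2.convexHull(P)); print("circ",e,onz(im,[e[0]],41)[0])
print("wt",onz(im,[(219,190)],66)[0]); print("scr",onz(im,[(108,124),(271,115),(285,263),(146,268)],35).mean(0))
hh=cv2.cvtColor(c[:300,:310],cv2.COLOR_BGR2HSV).astype(int); 
E
```

```text
arm 555 [433.2 218.2] [  0.66614527  -0.7458221  597.18414    260.88983   ] -48.229748
reddir -50.906221823291965 [[556.85422483 302.800094  ]
 [540.37315665 323.08454399]]
piv [622.74427598 225.54651438  47.        ] knob [568.44612828 287.65935609  85.        ]
circ ((199.66824340820312, 197.3345184326172), (86.31236267089844, 99.30928802490234), 124.44790649414062) [557.80051161  39.00447455  41.        ]
wt [545.83625904  68.78619886  66.        ]
scr [560.97330637  38.57775154  35.        ]
```

Lever arm direction is 131.8°, on the red mark, so it's at its stop. Next is the weight.

>>> {"api": "servo_tool", "payload": {"motion": [[1,-0.2,-0.85,-0.4,0,0,0],[1,-0.2,-0.85,-0.4,0,0,0],[1,-0.2,-0.85,-0.4,0,0,0],[1,-0.2,-0.85,-0.4,0,0,0],[1,-0.2,-0.8,-0.4,0,0,0]]}}

```text
clock: 9.1
eef_pos: [544.2, 66.9, 287.4]
tool_rot: [0.043, 0.999, -0.001, -0.001]
ft_force: [-0.0, -0.2, -0.7]
grip_width: 85.7
finger_force: 0.0
```

>>> {"api": "servo_tool", "payload": {"motion": [[1,0,0,-1,0,0,0],[1,0,0,-1,0,0,0],[1,0,0,-1,0,0,0],[1,0,0,-0.45,0,0,0],[1,0,0,0,0,0,0]]}}

```text
clock: 9.6
eef_pos: [543.9, 68.3, 217.8]
tool_rot: [0.043, 0.999, -0.001, -0.002]
ft_force: [-0.8, 0.1, -0.1]
grip_width: 85.1
finger_force: 0.0
```

>>> {"api": "servo_tool", "payload": {"motion": [[-1,0,0,0,0,0,0],[-1,0,0,0,0,0,0],[-1,0,0,0,0,0,0],[-1,0,0,0,0,0,0],[-1,0,0,0,0,0,0]], "squeeze": 60}}

```text
clock: 10.1
eef_pos: [546.1, 69.6, 221.0]
tool_rot: [0.042, 0.999, 0.0, 0.001]
ft_force: [-0.5, -0.7, 5.1]
grip_width: 31.6
finger_force: 59.8
```

>>> {"api": "servo_tool", "payload": {"motion": [[-1,0,0,1,0,0,0],[-1,0,0,1,0,0,0],[-1,-1,-0.6,0.5,0,0,0],[-1,-1,-0.6,0,0,0,0],[-1,-1,-0.6,0,0,0,0]]}}

```text
clock: 10.6
eef_pos: [484.5, 33.3, 269.8]
tool_rot: [0.042, 0.999, 0.0, 0.0]
ft_force: [1.3, 0.1, -0.9]
grip_width: 32.0
finger_force: 59.7
```

>>> {"api": "servo_tool", "payload": {"motion": [[-1,-1,-0.6,0,0,0,0],[-1,-1,-0.6,0,0,0,0],[-1,-0.8,-0.6,-0.5,0,0,0],[-1,0,0,-1,0,0,0],[-1,0,0,-1,0,0,0]]}}

```text
clock: 11.1
eef_pos: [428.6, -2.8, 219.4]
tool_rot: [0.043, 0.999, 0.0, 0.0]
ft_force: [-0.1, 0.2, -0.5]
grip_width: 32.5
finger_force: 43.5
```

>>> {"api": "servo_tool", "payload": {"motion": [[-1,0,0,-1,0,0,0],[-1,0,0,-0.75,0,0,0],[-1,0,0,-0.2,0,0,0],[-1,0,0,0,0,0,0]]}}

```text
clock: 11.5
eef_pos: [428.9, -2.6, 180.5]
tool_rot: [0.042, 0.999, -0.0, -0.001]
ft_force: [0.4, -0.0, -1.7]
grip_width: 32.1
finger_force: 62.0
```

>>> {"api": "servo_tool", "payload": {"motion": [[1,0,0,0,0,0,0],[1,0,0,0,0,0,0],[1,0,0,1,0,0,0],[1,0,0,1,0,0,0],[1,0,0,1,0,0,0]]}}

```text
clock: 12.0
eef_pos: [429.4, -2.4, 241.7]
tool_rot: [0.042, 0.999, 0.0, 0.0]
ft_force: [0.1, 0.3, 0.2]
grip_width: 85.7
finger_force: 0.0
```

>>> {"api": "servo_tool", "payload": {"motion": [[1,0.4,-1,1,0,0,0],[1,0.4,-1,1,0,0,0],[1,0.4,-1,1,0,0,0],[1,0.4,-1,1,0,0,0],[1,0.4,-1,1,0,0,0]]}}

```text
clock: 12.5
eef_pos: [469.4, -103.3, 342.1]
tool_rot: [0.042, 0.999, 0.0, 0.001]
ft_force: [0.6, -0.6, -0.7]
grip_width: 85.4
finger_force: 0.0
```

>>> {"api": "servo_tool", "payload": {"motion": [[1,0.4,-1,1,0,0,0],[1,0.4,-1,1,0,0,0],[1,0.4,-1,0,0,0,0],[1,0,-0.5,0,0,0,0],[1,0,0,0,0,0,0]]}}

```text
clock: 13.0
eef_pos: [492.5, -173.9, 380.6]
tool_rot: [0.044, 0.999, -0.0, -0.0]
ft_force: [0.0, 0.1, -0.9]
grip_width: 85.8
finger_force: 0.0
```

```bash
python3 - <<'E'
from h import *
s=r.read_state(); print(s["clock"],s["eef_pos"],s["tool_rot"],s["qpos"])
im=get_image("wrist"); cv2.imwrite("pics/w4.png",im["color"]); np.save("w4.npy",im,allow_pickle=True)
for e,ax,col in rings(im): print(e.round(),np.round(ax),col,onz(im,[e],14)[0].round(1))
im=get_image("scene")
for e,ax,col in rings(im): print("S",e.round(),np.round(ax),col,onz(im,[e],14)[0].round(1))
E
```

```text
13.0 [ 492.52953178 -173.94099545  380.56740604] [ 4.36068291e-02  9.99048659e-01 -2.85040251e-04 -3.73817255e-04] [-0.25548508  0.1790531   0.5719043   1.95034199 -0.11091266  1.04347782
  1.84870403]
[309. 299.] [26. 31.] [110 110 109] [ 667.6 -203.3   14. ]
[139. 243.] [16. 21.] [105 144 117] [ 561.  -420.6   14. ]
[235. 243.] [31. 36.] [183 202 200] [ 572.9 -292.3   14. ]
[314. 217.] [41. 43.] [ 76 100 167] [ 544.9 -184.9   14. ]
[209. 129.] [26. 30.] [56 69 89] [ 424.8 -295.4   14. ]
[331. 130.] [32. 33.] [120 176 196] [ 438.8 -155.3   14. ]
S [324. 269.] [15. 18.] [131  53  23] [762.9 -70.4  14. ]
S [278. 249.] [13. 15.] [80 78 73] [ 669.6 -199.4   14. ]
S [278. 214.] [14. 17.] [ 41  63 140] [ 547.1 -181.2   14. ]
S [239. 189.] [ 8. 10.] [21 28 47] [ 427.4 -292.    14. ]
S [571. 198.] [56. 82.] [130  53  27] [663.5 771.7  14. ]
S [111.  36.] [29. 53.] [66 24 12] [-388.4 -714.8   14. ]
```

View pics/w4.png

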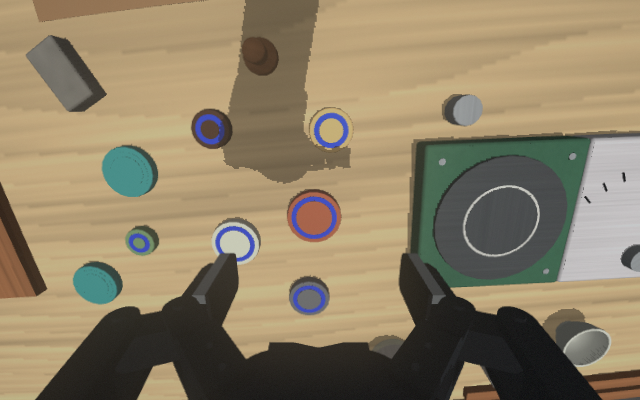

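Round70 at (314,217), with the others clear. All six match the estimates, and the weight now stands on the bench at (463,110). I'll descend on round70.

>>> {"api": "servo_tool", "payload": {"motion": [[1,0.5,-0.1,-1,0,0,0],[1,0.5,-0.1,-1,0,0,0],[1,0.5,-0.1,-1,0,0,0],[1,0.5,-0.1,-1,0,0,0],[1,0.5,-0.1,-1,0,0,0]]}}

```text
clock: 13.6
eef_pos: [543.3, -180.4, 279.1]
tool_rot: [0.041, 0.999, 0.001, -0.001]
ft_force: [-0.2, 0.1, 1.0]
grip_width: 85.1
finger_force: 0.0
```

>>> {"api": "servo_tool", "payload": {"motion": [[1,0.1,-0.05,-1,0,0,0],[1,0,0,-1,0,0,0],[1,0,0,-1,0,0,0],[1,0,0,-1,0,0,0],[1,0,0,0,0,0,0]]}}

```text
clock: 14.1
eef_pos: [543.3, -180.8, 197.2]
tool_rot: [0.041, 0.999, 0.001, -0.004]
ft_force: [0.2, 1.3, 0.2]
grip_width: 85.3
finger_force: 0.0
```

>>> {"api": "servo_tool", "payload": {"motion": [[1,0,0,0,0,0,0],[1,0,0,0,0,0,0]]}}

```text
clock: 14.3
eef_pos: [545.8, -183.0, 201.7]
tool_rot: [0.042, 0.999, 0.0, 0.001]
ft_force: [0.7, -0.4, -0.2]
grip_width: 85.9
finger_force: 0.0
```

```bash
python3 - <<'E'
from h import *
s=r.read_state(); print(s["eef_pos"])
im=get_image("wrist"); np.save("w5.npy",im,allow_pickle=True)
for e,ax,col in rings(im): print(e.round(),np.round(ax),col,onz(im,[e],14)[0].round(1))
E
```

```text
[ 545.8200689  -183.02098123  201.65104494]
[155. 287.] [53. 69.] [194 214 211] [ 569.5 -293.2   14. ]
[315. 240.] [83. 92.] [ 52  65 108] [ 543.9 -184.8   14. ]
[78. 42.] [60. 77.] [49 58 80] [ 424.4 -294.9   14. ]
[357.  44.] [78. 87.] [ 83 115 135] [ 438.2 -154.9   14. ]
```

>>> {"api": "servo_tool", "payload": {"motion": [[1,-0.1,-0.1,-0.8,0,0,0],[1,0,0,-0.8,0,0,0],[1,0,0,-0.05,0,0,0],[1,0,0,0,0,0,0]]}}

```text
clock: 14.75
eef_pos: [542.5, -185.3, 166.3]
tool_rot: [0.042, 0.999, 0.0, -0.001]
ft_force: [0.1, 0.2, -0.6]
grip_width: 85.2
finger_force: 0.0
```

>>> {"api": "servo_tool", "payload": {"motion": [[-1,0,0,0,0,0,0],[-1,0,0,0,0,0,0],[-1,0,0,0,0,0,0],[-1,0,0,0,0,0,0]], "squeeze": 60}}

```text
clock: 15.15
eef_pos: [543.9, -185.8, 168.6]
tool_rot: [0.042, 0.999, -0.0, 0.001]
ft_force: [0.7, -0.9, 3.6]
grip_width: 67.6
finger_force: 67.4
```

>>> {"api": "servo_tool", "payload": {"motion": [[-1,0,0,1,0,0,0],[-1,0,0,1,0,0,0],[-1,0,0,1,0,0,0],[-1,0,0,1,0,0,0],[-1,0,0,0,0,0,0]]}}

```text
clock: 15.65
eef_pos: [544.5, -185.9, 250.1]
tool_rot: [0.042, 0.999, -0.0, 0.003]
ft_force: [0.9, -1.0, 0.5]
grip_width: 67.5
finger_force: 67.6
```

>>> {"api": "servo_tool", "payload": {"motion": [[-1,0.07,1,0,0,0,0],[-1,0.07,1,0,0,0,0],[-1,0.07,1,0,0,0,0],[-1,0.07,1,0,0,0,0],[-1,0.07,1,0,0,0,0]]}}

```text
clock: 16.15
eef_pos: [549.5, -84.3, 246.1]
tool_rot: [0.042, 0.999, 0.0, -0.001]
ft_force: [0.7, 0.1, -0.7]
grip_width: 67.5
finger_force: 67.5
```

>>> {"api": "servo_tool", "payload": {"motion": [[-1,0.07,1,0,0,0,0],[-1,0.07,1,0,0,0,0],[-1,0.07,1,0,0,0,0],[-1,0.07,1,0,0,0,0],[-1,0.07,1,0,0,0,0]]}}

```text
clock: 16.65
eef_pos: [556.5, 15.6, 246.1]
tool_rot: [0.042, 0.999, -0.0, -0.001]
ft_force: [-0.2, 0.9, -1.6]
grip_width: 67.4
finger_force: 67.5
```

>>> {"api": "servo_tool", "payload": {"motion": [[-1,0,0.8,0,0,0,0],[-1,0,0.45,-0.5,0,0,0],[-1,0,0,-0.5,0,0,0],[-1,0,0,0,0,0,0],[-1,0,0,0,0,0,0]]}}

```text
clock: 17.15
eef_pos: [556.7, 37.9, 226.6]
tool_rot: [0.043, 0.999, -0.001, -0.001]
ft_force: [0.6, -0.6, -0.1]
grip_width: 67.8
finger_force: 67.5
```

```bash
python3 - <<'E'
from h import *
s=r.read_state(); print(s["eef_pos"],s["tool_rot"],s["grip_width"])
im=get_image("wrist"); cv2.imwrite("pics/w6.png",im["color"]);np.save("w6.npy",im,allow_pickle=True)
for e,ax,col in rings(im): print(e.round(),np.round(ax),col,onz(im,[e],75)[0].round(1))
E
```

```text
[556.69322948  37.92155156 226.56415914] [ 4.30891770e-02  9.99070364e-01 -8.22811778e-04 -1.02658062e-03] 67.82310307865005
[ 54. 364.] [32. 49.] [130 127 125] [ 603.3 -120.3   75. ]
[318. 273.] [ 98. 113.] [ 56  70 122] [554.4  37.8  75. ]
[ 4. 79.] [32. 56.] [128 194 226] [453.7 -82.7  75. ]
```

View pics/w6.png

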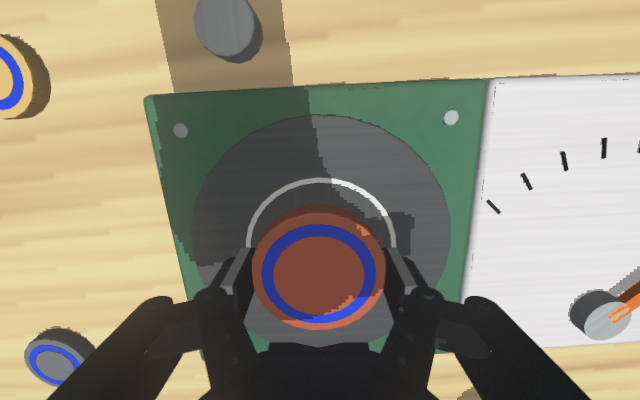

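Round70 is held at (318,273), slightly behind the circle centre. I'll fit the visible circle arc for the plate centre.

```bash
python3 - <<'E'
from h import *
from scipy.optimize import least_squares
for f,box in(("w6.npy",(240,400,172,250)),("w4.npy",(455,550,178,262)),("w3.npy",(148,255,148,250))):
    im=np.load(f,allow_pickle=True).item(); c=im["color"].astype(int)
    m=np.zeros((400,640),bool); x0,x1,y0,y1=box
    g=c.min(2).astype(np.float32); th=g-cv2.blur(g,(25,25)); m[y0:y1,x0:x1]=(th>35)[y0:y1,x0:x1]&(c.max(2)-c.min(2)<40)[y0:y1,x0:x1]
    v,u=np.nonzero(m); P=onz(im,np.c_[u,v],41)[:,:2]
    P=P[abs(np.hypot(*(P-[558.5,39]).T)-45)<6]
    s=least_squares(lambda q:np.hypot(*(P-q[:2]).T)-q[2],[558,39,45],loss="soft_l1"); print(f,len(P),s.x.round(2))
im=np.load("w6.npy",allow_pickle=True).item()
for e,ax,col in rings(im): print(onz(im,[e],72)[0])
E
```

```text
w6.npy 1090 [559.98  38.65  44.4 ]
w4.npy 585 [560.16  38.55  44.52]
w3.npy 756 [560.02  38.45  44.5 ]
[ 606.42358663 -124.44307513   72.        ]
[556.26154614  37.59481337  72.        ]
[453.10229555 -85.90860129  72.        ]
```

>>> {"api": "servo_tool", "payload": {"motion": [[-1,0.15,0.03,-0.5,0,0,0],[-1,0,0,-0.2,0,0,0],[-1,0,0,0,0,0,0],[-1,0,0,0,0,0,0]]}}

```text
clock: 17.6
eef_pos: [560.2, 40.0, 213.4]
tool_rot: [0.042, 0.999, -0.0, -0.0]
ft_force: [-0.3, 0.1, -1.0]
grip_width: 67.1
finger_force: 67.5
```

>>> {"api": "servo_tool", "payload": {"motion": [[-1,0,-0.06,-0.1,0,0,0],[-1,0,0,-0.06,0,0,0],[-1,0,0,0,0,0,0],[-1,0,0,0,0,0,0]]}}

```text
clock: 18.0
eef_pos: [560.3, 39.0, 210.5]
tool_rot: [0.042, 0.999, 0.0, 0.0]
ft_force: [-0.2, 0.4, -1.1]
grip_width: 67.7
finger_force: 67.5
```

>>> {"api": "servo_tool", "payload": {"motion": [[1,0,0,0,0,0,0],[1,0,0,0,0,0,0],[1,0,0,1,0,0,0],[1,0,0,1,0,0,0],[1,0,0,1,0,0,0]]}}

```text
clock: 18.5
eef_pos: [560.3, 38.9, 271.2]
tool_rot: [0.042, 0.999, -0.0, -0.0]
ft_force: [0.1, -0.1, 0.1]
grip_width: 85.5
finger_force: 0.0
```

>>> {"api": "servo_tool", "payload": {"motion": [[1,0,0,0.5,0,0,0],[1,0,0,0,0,0,0],[1,0,0,0,0,0,0],[1,0,0,0,0,0,0]]}}

```text
clock: 18.9
eef_pos: [559.6, 39.0, 279.3]
tool_rot: [0.042, 0.999, -0.0, -0.001]
ft_force: [0.3, -0.3, -0.0]
grip_width: 85.5
finger_force: 0.0
```

```bash
python3 - <<'E'
from h import *
s=r.read_state(); print(s["eef_pos"],s["tool_rot"],s["grip_width"])
im=get_image("wrist"); np.save("w7.npy",im,allow_pickle=True)
for e,ax,col in rings(im): print(e.round(),np.round(ax),col,onz(im,[e],55)[0].round(1),onz(im,[e],14)[0].round(1))
E
```

```text
[559.64750501  39.04420821 279.29120703] [ 4.19204329e-02  9.99120299e-01 -2.63595042e-04 -1.11188093e-03] 85.52895342906312
[ 94. 319.] [29. 39.] [123 121 119] [ 634.  -160.6   55. ] [ 666.5 -204.3   14. ]
[  1. 253.] [ 3. 23.] [214  78  50] [ 565.8 -216.    55. ] [ 583.9 -271.4   14. ]
[319. 223.] [71. 77.] [ 54  68 114] [561.1  38.9  55. ] [578.1  37.5  14. ]
[60. 77.] [44. 57.] [120 182 217] [ 445.8 -119.7   55. ] [ 438.4 -154.7   14. ]
```

>>> {"api": "servo_tool", "payload": {"motion": [[1,0.05,-1,0,0,0,0],[1,0.05,-1,0,0,0,0],[1,0.05,-1,0,0,0,0],[1,0.05,-1,0,0,0,0],[1,0.05,-1,0,0,0,0]]}}

```text
clock: 19.45
eef_pos: [564.8, -61.8, 279.4]
tool_rot: [0.042, 0.999, -0.0, -0.001]
ft_force: [-0.3, -0.5, 0.2]
grip_width: 85.4
finger_force: 0.0
```

>>> {"api": "servo_tool", "payload": {"motion": [[1,0.05,-1,0,0,0,0],[1,0.05,-1,0,0,0,0],[1,0.05,-1,0,0,0,0],[1,0.05,-1,0,0,0,0],[1,0.05,-1,0,0,0,0]]}}

```text
clock: 19.95
eef_pos: [569.9, -161.7, 279.3]
tool_rot: [0.042, 0.999, 0.0, -0.001]
ft_force: [-0.4, -0.2, 0.0]
grip_width: 85.6
finger_force: 0.0
```

>>> {"api": "servo_tool", "payload": {"motion": [[1,0,-1,-0.6,0,0,0],[1,0,-1,-0.6,0,0,0],[1,0,-1,-0.6,0,0,0],[1,0,-1,-0.6,0,0,0],[1,0,-1,-0.6,0,0,0]]}}

```text
clock: 20.45
eef_pos: [569.9, -261.5, 218.8]
tool_rot: [0.042, 0.999, 0.0, -0.001]
ft_force: [0.3, -0.2, 0.5]
grip_width: 85.5
finger_force: 0.0
```

>>> {"api": "servo_tool", "payload": {"motion": [[1,0,-1,-0.6,0,0,0],[1,0,-0.55,0,0,0,0],[1,0,0,0,0,0,0],[1,0,0,0,0,0,0],[1,0,0,0,0,0,0]]}}

```text
clock: 20.95
eef_pos: [571.1, -290.5, 208.9]
tool_rot: [0.041, 0.999, 0.001, 0.0]
ft_force: [0.2, -0.2, 0.9]
grip_width: 85.7
finger_force: 0.0
```

```bash
python3 - <<'E'
from h import *
s=r.read_state(); print(s["eef_pos"],s["tool_rot"],s["qpos"])
im=get_image("wrist")
for e,ax,col in rings(im): print(e.round(),np.round(ax),col,onz(im,[e],14)[0].round(1))
E
```

```text
[ 571.0953642  -290.51350425  208.9244725 ] [4.10313174e-02 9.99157600e-01 5.47515685e-04 4.71694074e-04] [ 0.03946418  0.63920169  0.47854412  1.76350091 -0.38269147  0.83186053
  2.18730669]
[117. 238.] [35. 44.] [104 141 114] [ 560.7 -420.2   14. ]
[315. 239.] [71. 78.] [112 124 128] [ 572.  -292.3   14. ]
[560.   7.] [27. 57.] [101 153 186] [ 452.  -156.1   14. ]
[285.   2.] [ 5. 38.] [120  57  46] [ 440.2 -296.5   14. ]
```

>>> {"api": "servo_tool", "payload": {"motion": [[1,0.05,-0.1,-1,0,0,0],[1,0,0,-0.9,0,0,0],[1,0,0,0,0,0,0],[1,0,0,0,0,0,0]]}}

```text
clock: 21.4
eef_pos: [571.0, -293.3, 169.7]
tool_rot: [0.042, 0.999, 0.0, -0.001]
ft_force: [0.1, -0.1, -0.3]
grip_width: 85.4
finger_force: 0.0
```

>>> {"api": "servo_tool", "payload": {"motion": [[-1,0,0,0,0,0,0],[-1,0,0,0,0,0,0],[-1,0,0,0,0,0,0],[-1,0,0,0,0,0,0],[-1,0,0,0,0,0,0]]}}

```text
clock: 21.9
eef_pos: [572.1, -294.7, 172.1]
tool_rot: [0.042, 0.999, -0.001, 0.001]
ft_force: [-0.9, 1.0, 5.9]
grip_width: 61.6
finger_force: 65.7
```

>>> {"api": "servo_tool", "payload": {"motion": [[-1,0,0,1,0,0,0],[-1,0,0,1,0,0,0],[-1,0,0,1,0,0,0],[-1,0,0,1,0,0,0],[-1,0,0,1,0,0,0]]}}

```text
clock: 22.4
eef_pos: [570.8, -293.8, 270.6]
tool_rot: [0.042, 0.999, 0.0, -0.001]
ft_force: [0.4, -0.1, -1.8]
grip_width: 61.7
finger_force: 65.3
```

>>> {"api": "servo_tool", "payload": {"motion": [[-1,-0.05,1,0,0,0,0],[-1,-0.05,1,0,0,0,0],[-1,-0.05,1,0,0,0,0],[-1,-0.05,1,0,0,0,0],[-1,-0.05,1,0,0,0,0]]}}

```text
clock: 22.9
eef_pos: [565.7, -193.1, 270.0]
tool_rot: [0.042, 0.999, 0.0, -0.001]
ft_force: [0.6, 1.0, -1.0]
grip_width: 61.7
finger_force: 65.3
```

>>> {"api": "servo_tool", "payload": {"motion": [[-1,-0.05,1,0,0,0,0],[-1,-0.05,1,0,0,0,0],[-1,-0.05,1,0,0,0,0],[-1,-0.05,1,0,0,0,0],[-1,-0.05,1,0,0,0,0]]}}

```text
clock: 23.4
eef_pos: [560.7, -93.1, 270.0]
tool_rot: [0.042, 0.999, 0.0, -0.0]
ft_force: [0.2, -1.0, -1.3]
grip_width: 61.6
finger_force: 65.3
```

>>> {"api": "servo_tool", "payload": {"motion": [[-1,0,1,0,0,0,0],[-1,0,1,0,0,0,0],[-1,0,1,0,0,0,0],[-1,0,1,0,0,0,0],[-1,0,1,0,0,0,0]]}}

```text
clock: 23.9
eef_pos: [560.8, 6.7, 270.1]
tool_rot: [0.042, 0.999, -0.0, -0.0]
ft_force: [0.4, 0.0, -0.9]
grip_width: 61.2
finger_force: 65.3
```

>>> {"api": "servo_tool", "payload": {"motion": [[-1,0,1,0,0,0,0],[-1,0,0.6,0,0,0,0],[-1,0,0,-0.7,0,0,0],[-1,0,0,-0.6,0,0,0],[-1,0,0,0,0,0,0]]}}

```text
clock: 24.4
eef_pos: [559.6, 36.3, 241.6]
tool_rot: [0.043, 0.999, -0.001, -0.003]
ft_force: [-0.4, 0.1, -0.6]
grip_width: 61.6
finger_force: 65.3
```

>>> {"api": "servo_tool", "payload": {"motion": [[-1,0,0,0,0,0,0],[-1,0,0,0,0,0,0]]}}

```text
clock: 24.6
eef_pos: [561.4, 36.7, 244.4]
tool_rot: [0.043, 0.999, -0.0, 0.0]
ft_force: [-0.2, 0.5, -0.6]
grip_width: 61.4
finger_force: 65.3
```

```bash
python3 - <<'E'
from h import *
s=r.read_state(); print(s["eef_pos"],s["tool_rot"],s["grip_width"])
im=get_image("wrist"); z=s["eef_pos"][2]-172.1+14
for e,ax,col in rings(im): print(e.round(),np.round(ax),col,onz(im,[e],z)[0].round(1),onz(im,[e],14)[0].round(1))
E
```

```text
[561.42276085  36.70396489 244.42714103] [ 4.29874245e-02  9.99075559e-01 -3.24885256e-04  4.89549371e-05] 61.39446947214246
[ 70. 344.] [34. 51.] [131 129 127] [ 600.3 -113.7   86.3] [ 667.3 -203.2   14. ]
[318. 269.] [86. 98.] [140 153 159] [561.   36.5  86.3] [605.7  32.6  14. ]
[336. 169.] [71. 78.] [217 217 215] [509.5  49.3  86.3] [524.9  52.7  14. ]
[19. 69.] [46. 62.] [128 195 226] [454.7 -82.2  86.3] [ 438.8 -153.8   14. ]
```

>>> {"api": "servo_tool", "payload": {"motion": [[-1,0,0.11,-0.5,0,0,0],[-1,0,0,-0.2,0,0,0],[-1,0,0,-0.1,0,0,0],[-1,0,0,0,0,0,0],[-1,0,0,0,0,0,0]]}}

```text
clock: 25.15
eef_pos: [561.3, 40.2, 228.4]
tool_rot: [0.042, 0.999, -0.0, -0.0]
ft_force: [-0.0, 0.6, -1.3]
grip_width: 61.4
finger_force: 65.3
```

>>> {"api": "servo_tool", "payload": {"motion": [[1,0,0,0,0,0,0],[1,0,0,0,0,0,0],[1,0,0,1,0,0,0],[1,0,0,1,0,0,0],[1,0,0,1,0,0,0]]}}

```text
clock: 25.65
eef_pos: [561.3, 40.1, 289.3]
tool_rot: [0.042, 0.999, -0.0, 0.0]
ft_force: [0.0, 1.0, 0.7]
grip_width: 85.2
finger_force: 0.0
```

>>> {"api": "servo_tool", "payload": {"motion": [[1,0,0,0,0,0,0],[1,0,0,0,0,0,0],[1,0,0,0,0,0,0]]}}

```text
clock: 25.95
eef_pos: [560.7, 40.2, 287.6]
tool_rot: [0.042, 0.999, -0.0, -0.001]
ft_force: [0.3, 0.0, -0.4]
grip_width: 85.3
finger_force: 0.0
```

```bash
python3 - <<'E'
from h import *
s=r.read_state(); print(s["eef_pos"],s["tool_rot"],s["grip_width"])
im=get_image("wrist"); 
for e,ax,col in rings(im): print(e.round(),np.round(ax),col,onz(im,[e],69)[0].round(1),onz(im,[e],14)[0].round(1))
E
```

```text
[560.74366314  40.22567863 287.5727256 ] [ 4.19547428e-02  9.99119154e-01 -1.46310484e-04 -8.33040215e-04] 85.29727145397713
[ 99. 313.] [29. 39.] [117 116 114] [ 624.9 -147.    69. ] [ 666.9 -203.9   14. ]
[318. 225.] [65. 70.] [125 138 142] [561.4  40.   69. ] [584.8  38.   14. ]
[66. 77.] [42. 54.] [117 177 212] [ 448.3 -109.    69. ] [ 438.5 -154.7   14. ]
```

>>> {"api": "servo_tool", "payload": {"motion": [[1,0.45,-1,0,0,0,0],[1,0.45,-1,0,0,0,0],[1,0.45,-1,0,0,0,0],[1,0.45,-1,0,0,0,0],[1,0.45,-1,0,0,0,0]]}}

```text
clock: 26.5
eef_pos: [606.1, -60.5, 287.1]
tool_rot: [0.042, 0.999, -0.0, -0.001]
ft_force: [0.1, 0.2, 0.7]
grip_width: 85.4
finger_force: 0.0
```

>>> {"api": "servo_tool", "payload": {"motion": [[1,0.45,-1,0,0,0,0],[1,0.45,-1,0,0,0,0],[1,0.45,-1,0,0,0,0],[1,0.45,-1,0,0,0,0],[1,0.45,-1,0,0,0,0]]}}

```text
clock: 27.0
eef_pos: [651.1, -160.5, 286.8]
tool_rot: [0.042, 0.999, 0.0, -0.001]
ft_force: [1.0, 0.6, -1.2]
grip_width: 85.4
finger_force: 0.0
```

>>> {"api": "servo_tool", "payload": {"motion": [[1,0.45,-1,0,0,0,0],[1,0.3,-1,-1,0,0,0],[1,0,-0.18,-1,0,0,0],[1,0,0,-1,0,0,0],[1,0,0,-1,0,0,0]]}}

```text
clock: 27.5
eef_pos: [665.3, -202.4, 205.3]
tool_rot: [0.042, 0.999, 0.001, -0.002]
ft_force: [-0.9, 0.5, 0.1]
grip_width: 85.4
finger_force: 0.0
```

>>> {"api": "servo_tool", "payload": {"motion": [[1,0,0,0,0,0,0],[1,0,0,0,0,0,0],[1,0,0,0,0,0,0]]}}

```text
clock: 27.8
eef_pos: [666.9, -203.1, 209.4]
tool_rot: [0.042, 0.999, -0.0, 0.001]
ft_force: [-0.3, 0.1, 0.2]
grip_width: 85.5
finger_force: 0.0
```

```bash
python3 - <<'E'
from h import *
s=r.read_state(); print(s["eef_pos"],s["tool_rot"],s["qpos"])
im=get_image("wrist")
for e,ax,col in rings(im): print(e.round(),np.round(ax),col,onz(im,[e],14)[0].round(1))
E
```

```text
[ 666.86339313 -203.10218818  209.3942045 ] [ 4.16552485e-02  9.99131718e-01 -1.31206175e-04  7.96223109e-04] [-0.09351796  0.72300823  0.4612645   1.61094955 -0.3862418   0.89781325
  1.99843702]
[319. 238.] [64. 70.] [65 65 66] [ 667.  -203.1   14. ]
```

>>> {"api": "servo_tool", "payload": {"motion": [[1,0,0,-1,0,0,0],[1,0,0,-0.85,0,0,0],[1,0,0,0,0,0,0],[1,0,0,0,0,0,0],[1,0,0,0,0,0,0]]}}

```text
clock: 28.35
eef_pos: [666.4, -203.6, 171.5]
tool_rot: [0.042, 0.999, -0.0, 0.0]
ft_force: [-0.4, 0.3, -0.3]
grip_width: 85.4
finger_force: 0.0
```

>>> {"api": "servo_tool", "payload": {"motion": [[-1,0,0,0,0,0,0],[-1,0,0,0,0,0,0],[-1,0,0,0,0,0,0],[-1,0,0,0,0,0,0],[-1,0,0,0,0,0,0]]}}

```text
clock: 28.85
eef_pos: [667.1, -203.9, 172.9]
tool_rot: [0.042, 0.999, -0.0, 0.001]
ft_force: [-0.8, -0.9, 5.2]
grip_width: 55.4
finger_force: 64.0
```

>>> {"api": "servo_tool", "payload": {"motion": [[-1,0,0,1,0,0,0],[-1,0,0,1,0,0,0],[-1,0,0,1,0,0,0],[-1,0,0,1,0,0,0],[-1,0,0,1,0,0,0]]}}

```text
clock: 29.35
eef_pos: [666.4, -203.5, 274.2]
tool_rot: [0.042, 0.999, -0.0, 0.001]
ft_force: [0.5, -0.5, -0.7]
grip_width: 55.6
finger_force: 63.6
```

>>> {"api": "servo_tool", "payload": {"motion": [[-1,-0.45,1,0,0,0,0],[-1,-0.45,1,0,0,0,0],[-1,-0.45,1,0,0,0,0],[-1,-0.45,1,0,0,0,0],[-1,-0.45,1,0,0,0,0]]}}

```text
clock: 29.85
eef_pos: [621.1, -102.8, 273.4]
tool_rot: [0.042, 0.999, 0.0, 0.001]
ft_force: [0.3, 0.4, -0.6]
grip_width: 55.3
finger_force: 63.5
```

>>> {"api": "servo_tool", "payload": {"motion": [[-1,-0.45,1,0,0,0,0],[-1,-0.45,1,0,0,0,0],[-1,-0.45,1,0,0,0,0],[-1,-0.45,1,0,0,0,0],[-1,-0.45,1,0,0,0,0]]}}

```text
clock: 30.35
eef_pos: [576.1, -2.8, 273.3]
tool_rot: [0.042, 0.999, 0.0, 0.001]
ft_force: [-0.4, 0.1, -0.6]
grip_width: 55.5
finger_force: 63.5
```

>>> {"api": "servo_tool", "payload": {"motion": [[-1,-0.45,1,0,0,0,0],[-1,-0.35,1,0,0,0,0],[-1,0,0.15,-0.4,0,0,0],[-1,0,0,-0.3,0,0,0],[-1,0,0,0,0,0,0]]}}

```text
clock: 30.85
eef_pos: [560.1, 38.2, 256.8]
tool_rot: [0.043, 0.999, -0.001, -0.001]
ft_force: [-0.3, -0.6, -1.4]
grip_width: 55.6
finger_force: 63.5
```

>>> {"api": "servo_tool", "payload": {"motion": [[-1,0,0,0,0,0,0],[-1,0,0,0,0,0,0]]}}

```text
clock: 31.05
eef_pos: [560.7, 38.1, 257.6]
tool_rot: [0.043, 0.999, -0.0, 0.0]
ft_force: [0.7, 0.3, -0.6]
grip_width: 55.2
finger_force: 63.5
```

```bash
python3 - <<'E'
from h import *
s=r.read_state(); print(s["eef_pos"],s["tool_rot"],s["grip_width"])
im=get_image("wrist"); z=s["eef_pos"][2]-172.9+14
for e,ax,col in rings(im): print(e.round(),np.round(ax),col,onz(im,[e],z)[0].round(1),onz(im,[e],14)[0].round(1))
E
```

```text
[560.65485021  38.07039637 257.58963859] [ 4.31339466e-02  9.99069202e-01 -3.86953333e-04  2.03851076e-04] 55.232942607894586
[318. 268.] [76. 87.] [85 82 80] [560.5  37.9  98.7] [612.7  33.3  14. ]
[337. 188.] [44. 59.] [ 64  82 133] [518.4  50.3  98.7] [542.7  53.9  14. ]
[34. 73.] [48. 63.] [128 194 226] [455.8 -75.1  98.7] [ 438.5 -154.6   14. ]
```

>>> {"api": "servo_tool", "payload": {"motion": [[-1,0,0.03,-0.45,0,0,0],[-1,0,0,-0.2,0,0,0],[-1,0,0,-0.07,0,0,0],[-1,0,0,0,0,0,0],[-1,0,0,0,0,0,0]]}}

```text
clock: 31.6
eef_pos: [560.3, 40.2, 243.0]
tool_rot: [0.042, 0.999, -0.0, -0.0]
ft_force: [0.3, 1.3, -0.3]
grip_width: 55.5
finger_force: 63.5
```

>>> {"api": "servo_tool", "payload": {"motion": [[1,0,0,0,0,0,0],[1,0,0,0,0,0,0],[1,0,0,1,0,0,0],[1,0,0,1,0,0,0],[1,0,0,1,0,0,0]]}}

```text
clock: 32.1
eef_pos: [560.3, 40.1, 303.9]
tool_rot: [0.042, 0.999, -0.0, 0.0]
ft_force: [-0.1, -0.0, -1.0]
grip_width: 85.5
finger_force: 0.0
```

>>> {"api": "servo_tool", "payload": {"motion": [[1,0,0,0,0,0,0],[1,0,0,0,0,0,0],[1,0,0,0,0,0,0]]}}

```text
clock: 32.4
eef_pos: [559.7, 40.2, 302.1]
tool_rot: [0.042, 0.999, -0.0, -0.001]
ft_force: [0.5, 0.4, -0.4]
grip_width: 85.2
finger_force: 0.0
```

```bash
python3 - <<'E'
from h import *
s=r.read_state(); print(s["eef_pos"],s["tool_rot"],s["grip_width"])
im=get_image("wrist"); cv2.imwrite("pics/w8.png",im["color"])
for e,ax,col in rings(im): print(e.round(),np.round(ax),col,onz(im,[e],83)[0].round(1),onz(im,[e],14)[0].round(1))
im=get_image("scene")
for e,ax,col in rings(im): print("S",e.round(),np.round(ax),col,onz(im,[e],14)[0].round(1))
E
```

```text
[559.70292866  40.24212774 302.13869301] [ 4.19109613e-02  9.99120955e-01 -1.44598571e-04 -8.75849836e-04] 85.19120305142826
[318. 225.] [58. 62.] [78 75 73] [560.6  40.1  83. ] [589.9  37.6  14. ]
[81. 80.] [40. 51.] [115 174 208] [ 449.9 -100.7   83. ] [ 438.5 -154.8   14. ]
S [318. 269.] [ 9. 11.] [131  53  23] [760.1 -90.3  14. ]
S [324. 269.] [15. 17.] [134  57  26] [762.6 -71.6  14. ]
S [204. 230.] [6. 8.] [ 77 119  84] [ 562.6 -416.3   14. ]
S [348. 196.] [12. 14.] [43 41 38] [520.6  55.6  14. ]
S [240. 189.] [ 8. 10.] [24 30 47] [ 427.5 -290.9   14. ]
S [571. 197.] [53. 88.] [128  51  20] [659.3 771.   14. ]
S [108.  37.] [29. 55.] [61 21  9] [-385.6 -727.6   14. ]
```

View pics/w8.png

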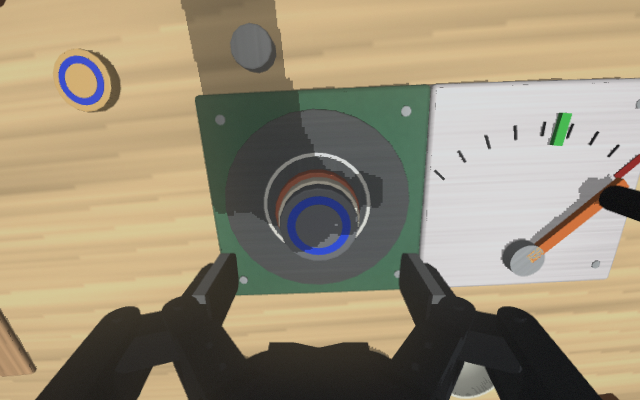

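The stack of three is concentric, with the grey top at (318,225). Next is round52.

>>> {"api": "servo_tool", "payload": {"motion": [[1,-0.6,-1,0,0,0,0],[1,-0.6,-1,0,0,0,0],[1,-0.6,-1,0,0,0,0],[1,-0.6,-1,0,0,0,0],[1,-0.6,-1,0,0,0,0]]}}

```text
clock: 33.0
eef_pos: [498.8, -61.7, 302.5]
tool_rot: [0.043, 0.999, -0.0, -0.001]
ft_force: [0.9, 0.4, 1.3]
grip_width: 85.5
finger_force: 0.0
```

>>> {"api": "servo_tool", "payload": {"motion": [[1,-0.6,-1,0,0,0,0],[1,-0.6,-1,0,0,0,0],[1,-0.6,-1,-0.5,0,0,0],[1,-0.6,-1,-0.5,0,0,0],[1,-0.65,-0.75,-0.5,0,0,0]]}}

```text
clock: 33.5
eef_pos: [437.6, -157.0, 272.6]
tool_rot: [0.043, 0.999, -0.0, -0.0]
ft_force: [0.7, -0.3, 0.1]
grip_width: 85.5
finger_force: 0.0
```

>>> {"api": "servo_tool", "payload": {"motion": [[1,0,0,-1,0,0,0],[1,0,0,-1,0,0,0],[1,0,0,-1,0,0,0],[1,0,0,0,0,0,0],[1,0,0,0,0,0,0]]}}

```text
clock: 34.0
eef_pos: [438.4, -155.5, 212.9]
tool_rot: [0.043, 0.999, -0.0, -0.001]
ft_force: [-0.6, 0.7, 0.7]
grip_width: 85.9
finger_force: 0.0
```

>>> {"api": "servo_tool", "payload": {"motion": [[1,0,0,0,0,0,0]]}}

```text
clock: 34.1
eef_pos: [439.5, -155.4, 213.9]
tool_rot: [0.042, 0.999, -0.0, 0.001]
ft_force: [0.8, 0.2, 0.6]
grip_width: 85.3
finger_force: 0.0
```

```bash
python3 - <<'E'
from h import *
s=r.read_state(); print(s["eef_pos"],s["tool_rot"],s["qpos"])
im=get_image("wrist")
for e,ax,col in rings(im): print(e.round(),np.round(ax),col,onz(im,[e],14)[0].round(1))
E
```

```text
[ 439.47492682 -155.38424954  213.89178725] [ 4.23587893e-02  9.99102211e-01 -1.43705701e-04  6.95295642e-04] [-0.24976134  0.36740282  0.5640629   2.18716678 -0.31730707  0.66319658
  2.02258405]
[ 21. 386.] [19. 33.] [103 142 111] [ 560.7 -420.4   14. ]
[106. 230.] [41. 54.] [55 65 86] [ 424.4 -295.2   14. ]
[319. 233.] [54. 58.] [ 73 106 126] [ 438.1 -155.    14. ]
```

>>> {"api": "servo_tool", "payload": {"motion": [[1,-0.05,0,-1,0,0,0],[1,0,0,-1,0,0,0],[1,0,0,0,0,0,0],[1,0,0,0,0,0,0],[1,0,0,0,0,0,0]]}}

```text
clock: 34.65
eef_pos: [439.0, -155.1, 174.2]
tool_rot: [0.042, 0.999, -0.0, 0.001]
ft_force: [-0.3, -0.3, 0.1]
grip_width: 85.7
finger_force: 0.0
```

>>> {"api": "servo_tool", "payload": {"motion": [[-1,0,0,0,0,0,0],[-1,0,0,0,0,0,0],[-1,0,0,0,0,0,0],[-1,0,0,0,0,0,0],[-1,0,0,0,0,0,0]]}}

```text
clock: 35.15
eef_pos: [438.8, -155.1, 174.2]
tool_rot: [0.042, 0.999, 0.0, 0.0]
ft_force: [-1.3, 1.3, 9.8]
grip_width: 49.2
finger_force: 60.4
```

>>> {"api": "servo_tool", "payload": {"motion": [[-1,0,0,1,0,0,0],[-1,0,0,1,0,0,0],[-1,0,0,1,0,0,0],[-1,0,0,1,0,0,0],[-1,0,0,1,0,0,0]]}}

```text
clock: 35.65
eef_pos: [438.0, -154.8, 273.9]
tool_rot: [0.042, 0.999, 0.0, -0.0]
ft_force: [0.2, 0.4, 0.0]
grip_width: 49.5
finger_force: 62.2
```

>>> {"api": "servo_tool", "payload": {"motion": [[-1,0,0,0.5,0,0,0]]}}

```text
clock: 35.75
eef_pos: [438.7, -155.1, 284.7]
tool_rot: [0.042, 0.999, 0.0, 0.001]
ft_force: [0.3, 1.0, -0.0]
grip_width: 49.6
finger_force: 62.3
```

>>> {"api": "servo_tool", "payload": {"motion": [[-1,0.6,1,0,0,0,0],[-1,0.6,1,0,0,0,0],[-1,0.6,1,0,0,0,0],[-1,0.6,1,0,0,0,0],[-1,0.6,1,0,0,0,0]]}}

```text
clock: 36.25
eef_pos: [498.3, -53.9, 282.7]
tool_rot: [0.042, 0.999, 0.0, -0.0]
ft_force: [-0.4, -0.2, -1.3]
grip_width: 49.3
finger_force: 62.3
```

>>> {"api": "servo_tool", "payload": {"motion": [[-1,0.6,1,0,0,0,0],[-1,0.6,1,0,0,0,0],[-1,0.6,1,0,0,0,0],[-1,0.6,1,0,0,0,0],[-1,0.65,0.7,0,0,0,0]]}}

```text
clock: 36.75
eef_pos: [559.2, 41.1, 282.3]
tool_rot: [0.041, 0.999, 0.0, -0.001]
ft_force: [1.1, -1.1, 0.2]
grip_width: 49.6
finger_force: 62.3
```

>>> {"api": "servo_tool", "payload": {"motion": [[-1,0,0,-0.4,0,0,0],[-1,0,0,-0.2,0,0,0],[-1,0,0,0,0,0,0],[-1,0,0,0,0,0,0],[-1,0,0,0,0,0,0]]}}

```text
clock: 37.25
eef_pos: [558.9, 38.0, 271.1]
tool_rot: [0.043, 0.999, -0.0, -0.0]
ft_force: [-0.0, 0.1, -0.5]
grip_width: 49.5
finger_force: 62.3
```

```bash
python3 - <<'E'
from h import *
s=r.read_state(); print(s["eef_pos"],s["tool_rot"],s["grip_width"])
im=get_image("wrist"); z=s["eef_pos"][2]-174.2+14
for e,ax,col in rings(im): print(e.round(),np.round(ax),col,onz(im,[e],z)[0].round(1),onz(im,[e],14)[0].round(1))
E
```

```text
[558.8648901   38.01526492 271.10015933] [ 4.29328283e-02  9.99077946e-01 -9.59057591e-05 -1.44079481e-04] 49.50246454256182
[318. 265.] [65. 74.] [ 80 117 139] [557.7  37.9 110.9] [616.   32.8  14. ]
```

>>> {"api": "servo_tool", "payload": {"motion": [[-1,0.14,0.03,-0.4,0,0,0],[-1,0,0,-0.2,0,0,0],[-1,0,0,-0.05,0,0,0],[-1,0,0,0,0,0,0],[-1,0,0,0,0,0,0]]}}

```text
clock: 37.8
eef_pos: [562.1, 39.8, 258.0]
tool_rot: [0.042, 0.999, -0.0, -0.0]
ft_force: [0.6, 0.3, -0.8]
grip_width: 49.0
finger_force: 62.7
```

>>> {"api": "servo_tool", "payload": {"motion": [[1,0,0,0,0,0,0],[1,0,0,0,0,0,0],[1,0,0,1,0,0,0],[1,0,0,1,0,0,0],[1,0,0,1,0,0,0]]}}

```text
clock: 38.3
eef_pos: [562.0, 39.7, 318.7]
tool_rot: [0.042, 0.999, -0.0, -0.0]
ft_force: [0.1, -0.3, -0.2]
grip_width: 85.4
finger_force: 0.0
```

>>> {"api": "servo_tool", "payload": {"motion": [[1,0,0,0,0,0,0],[1,0,0,0,0,0,0],[1,0,0,0,0,0,0]]}}

```text
clock: 38.6
eef_pos: [561.5, 39.9, 317.1]
tool_rot: [0.042, 0.999, -0.0, -0.001]
ft_force: [0.4, -0.1, -0.3]
grip_width: 85.4
finger_force: 0.0
```

```bash
python3 - <<'E'
from h import *
s=r.read_state(); print(s["eef_pos"],s["tool_rot"],s["grip_width"])
im=get_image("wrist"); 
for e,ax,col in rings(im): print(e.round(),np.round(ax),col,onz(im,[e],97)[0].round(1),onz(im,[e],14)[0].round(1))
im=get_image("scene")
for e,ax,col in rings(im): print("S",e.round(),np.round(ax),col,onz(im,[e],14)[0].round(1))
E
```

```text
[561.5051053   39.87263215 317.05134558] [ 4.19109990e-02  9.99120905e-01 -1.65762214e-04 -9.26261135e-04] 85.40060904644899
[318. 223.] [49. 53.] [ 71 104 123] [561.5  39.7  97. ] [596.1  36.7  14. ]
S [323. 268.] [16. 18.] [135  56  27] [761.3 -75.1  14. ]
S [204. 230.] [6. 8.] [ 77 120  83] [ 562.5 -416.5   14. ]
S [348. 194.] [ 9. 12.] [39 70 88] [512.5  58.3  14. ]
S [240. 189.] [ 8. 10.] [15 26 43] [ 427.6 -291.1   14. ]
S [571. 196.] [56. 78.] [127  51  19] [654.8 774.1  14. ]
S [107.  38.] [29. 55.] [65 26 13] [-380.9 -729.4   14. ]
```

>>> {"api": "servo_tool", "payload": {"motion": [[1,-0.4,-1,0,0,0,0],[1,-0.4,-1,0,0,0,0],[1,-0.4,-1,0,0,0,0],[1,-0.4,-1,0,0,0,0],[1,-0.4,-1,0,0,0,0]]}}

```text
clock: 39.2
eef_pos: [521.4, -60.9, 317.2]
tool_rot: [0.042, 0.999, -0.0, -0.001]
ft_force: [0.2, 0.0, 0.4]
grip_width: 85.2
finger_force: 0.0
```

>>> {"api": "servo_tool", "payload": {"motion": [[1,-0.4,-1,0,0,0,0],[1,-0.4,-1,0,0,0,0],[1,-0.4,-1,0,0,0,0],[1,-0.4,-1,0,0,0,0],[1,-0.4,-1,0,0,0,0]]}}

```text
clock: 39.7
eef_pos: [481.3, -160.9, 317.3]
tool_rot: [0.042, 0.999, -0.0, -0.001]
ft_force: [-0.1, 0.1, -0.3]
grip_width: 85.6
finger_force: 0.0
```

>>> {"api": "servo_tool", "payload": {"motion": [[1,-0.4,-1,0,0,0,0],[1,-0.4,-1,0,0,0,0],[1,-0.4,-1,0,0,0,0],[1,-0.4,-1,0,0,0,0],[1,-0.4,-1,-0.5,0,0,0]]}}

```text
clock: 40.2
eef_pos: [442.1, -261.3, 308.4]
tool_rot: [0.042, 0.999, -0.0, 0.001]
ft_force: [-0.2, -0.2, -0.5]
grip_width: 85.4
finger_force: 0.0
```

>>> {"api": "servo_tool", "payload": {"motion": [[1,-0.4,-1,-0.8,0,0,0],[1,-0.4,-0.75,-1,0,0,0],[1,0,0,-1,0,0,0],[1,0,0,-1,0,0,0],[1,0,0,-0.9,0,0,0]]}}

```text
clock: 40.7
eef_pos: [425.5, -295.2, 212.3]
tool_rot: [0.042, 0.999, 0.0, -0.001]
ft_force: [0.3, 0.3, 0.0]
grip_width: 85.5
finger_force: 0.0
```

>>> {"api": "servo_tool", "payload": {"motion": [[1,0,0,0,0,0,0],[1,0,0,0,0,0,0],[1,0,0,0,0,0,0]]}}

```text
clock: 41.0
eef_pos: [426.5, -295.5, 214.8]
tool_rot: [0.042, 0.999, -0.0, 0.001]
ft_force: [-0.3, -0.8, 0.5]
grip_width: 85.1
finger_force: 0.0
```

```bash
python3 - <<'E'
from h import *
s=r.read_state(); print(s["eef_pos"],s["tool_rot"],s["qpos"])
im=get_image("wrist")
for e,ax,col in rings(im): print(e.round(),np.round(ax),col,onz(im,[e],14)[0].round(1))
E
```

```text
[ 426.46470633 -295.54626797  214.76792165] [ 4.19861050e-02  9.99117985e-01 -3.48058259e-04  5.46199710e-04] [ 0.0053405   0.46624785  0.61119139  2.06732072 -0.40058277  0.72265612
  2.35859608]
[176. 390.] [17. 20.] [101 139 109] [ 559.  -425.6   14. ]
[319. 231.] [45. 50.] [43 50 62] [ 424.3 -295.2   14. ]
```

>>> {"api": "servo_tool", "payload": {"motion": [[1,-0.1,0,-1,0,0,0],[1,0,0,-0.93,0,0,0],[1,0,0,0,0,0,0],[1,0,0,0,0,0,0],[1,0,0,0,0,0,0]]}}

```text
clock: 41.55
eef_pos: [424.7, -295.7, 176.7]
tool_rot: [0.042, 0.999, -0.001, 0.001]
ft_force: [0.5, 0.3, 0.2]
grip_width: 85.6
finger_force: 0.0
```

>>> {"api": "servo_tool", "payload": {"motion": [[-1,0,0,0,0,0,0],[-1,0,0,0,0,0,0],[-1,0,0,0,0,0,0],[-1,0,0,0,0,0,0],[-1,0,0,0,0,0,0]]}}

```text
clock: 42.05
eef_pos: [424.5, -295.6, 176.5]
tool_rot: [0.042, 0.999, 0.0, 0.001]
ft_force: [-1.0, 1.1, 6.3]
grip_width: 43.1
finger_force: 59.9
```

>>> {"api": "servo_tool", "payload": {"motion": [[-1,0,0,1,0,0,0],[-1,0,0,1,0,0,0],[-1,0,0,1,0,0,0],[-1,0,0,1,0,0,0],[-1,0,0,1,0,0,0]]}}

```text
clock: 42.55
eef_pos: [423.8, -295.1, 276.2]
tool_rot: [0.042, 0.999, 0.0, -0.0]
ft_force: [0.5, 0.0, -1.9]
grip_width: 43.1
finger_force: 60.9
```

>>> {"api": "servo_tool", "payload": {"motion": [[-1,0,0,1,0,0,0],[-1,0,0,0,0,0,0]]}}

```text
clock: 42.75
eef_pos: [425.0, -296.2, 298.0]
tool_rot: [0.042, 0.999, -0.001, 0.003]
ft_force: [0.7, 0.3, -0.4]
grip_width: 43.3
finger_force: 60.9
```

>>> {"api": "servo_tool", "payload": {"motion": [[-1,0.4,1,0,0,0,0],[-1,0.4,1,0,0,0,0],[-1,0.4,1,0,0,0,0],[-1,0.4,1,0,0,0,0],[-1,0.4,1,0,0,0,0]]}}

```text
clock: 43.25
eef_pos: [463.8, -194.2, 294.4]
tool_rot: [0.042, 0.999, 0.0, -0.001]
ft_force: [0.1, 0.7, -0.3]
grip_width: 43.2
finger_force: 60.9
```

>>> {"api": "servo_tool", "payload": {"motion": [[-1,0.4,1,0,0,0,0],[-1,0.4,1,0,0,0,0],[-1,0.4,1,0,0,0,0],[-1,0.4,1,0,0,0,0],[-1,0.4,1,0,0,0,0]]}}

```text
clock: 43.75
eef_pos: [503.7, -94.2, 294.3]
tool_rot: [0.042, 0.999, 0.0, -0.001]
ft_force: [0.5, -1.2, -0.6]
grip_width: 43.3
finger_force: 60.9
```

>>> {"api": "servo_tool", "payload": {"motion": [[-1,0.4,1,0,0,0,0],[-1,0.4,1,0,0,0,0],[-1,0.4,1,0,0,0,0],[-1,0.4,1,0,0,0,0],[-1,0.4,1,0,0,0,0]]}}

```text
clock: 44.25
eef_pos: [543.7, 5.6, 294.2]
tool_rot: [0.042, 0.999, -0.0, -0.001]
ft_force: [0.2, 0.5, 0.3]
grip_width: 42.9
finger_force: 60.9
```

>>> {"api": "servo_tool", "payload": {"motion": [[-1,0.4,1,0,0,0,0],[-1,0.4,0.7,0,0,0,0],[-1,0,0,-0.5,0,0,0],[-1,0,0,0,0,0,0],[-1,0,0,0,0,0,0]]}}

```text
clock: 44.75
eef_pos: [559.2, 37.0, 284.4]
tool_rot: [0.043, 0.999, -0.001, -0.001]
ft_force: [-0.1, 0.1, -0.2]
grip_width: 43.2
finger_force: 61.0
```

>>> {"api": "servo_tool", "payload": {"motion": [[-1,0,0,0,0,0,0],[-1,0,0,0,0,0,0]]}}

```text
clock: 44.95
eef_pos: [559.9, 37.6, 285.6]
tool_rot: [0.043, 0.999, -0.0, 0.0]
ft_force: [-0.1, 0.8, 0.2]
grip_width: 43.3
finger_force: 61.0
```

```bash
python3 - <<'E'
from h import *
s=r.read_state(); print(s["eef_pos"],s["tool_rot"],s["grip_width"])
im=get_image("wrist"); z=s["eef_pos"][2]-176.5+14
for e,ax,col in rings(im): print(e.round(),np.round(ax),col,onz(im,[e],z)[0].round(1),onz(im,[e],14)[0].round(1))
E
```

```text
[559.93388137  37.56572824 285.64377895] [ 4.29866883e-02  9.99075637e-01 -8.45177380e-05  9.54821557e-05] 43.26218131158876
[318. 264.] [55. 63.] [44 48 60] [559.6  37.5 123.1] [624.9  31.9  14. ]
[322. 238.] [66. 68.] [135  53  37] [544.4  40.5 123.1] [597.1  37.3  14. ]
```

Held round46 at (559.6,37.5). I'll adjust dx +1.5, dy +1.5 and lower 11.

>>> {"api": "servo_tool", "payload": {"motion": [[-1,0.07,0.05,-0.35,0,0,0],[-1,0,0,-0.15,0,0,0],[-1,0,0,-0.05,0,0,0],[-1,0,0,0,0,0,0],[-1,0,0,0,0,0,0]]}}

```text
clock: 45.5
eef_pos: [561.5, 39.8, 274.4]
tool_rot: [0.042, 0.999, -0.0, -0.0]
ft_force: [0.3, -0.5, -0.6]
grip_width: 43.4
finger_force: 61.0
```

>>> {"api": "servo_tool", "payload": {"motion": [[1,0,0,0,0,0,0],[1,0,0,0,0,0,0],[1,0,0,1,0,0,0],[1,0,0,1,0,0,0],[1,0,0,1,0,0,0]]}}

```text
clock: 46.0
eef_pos: [561.4, 39.7, 335.2]
tool_rot: [0.042, 0.999, -0.0, -0.0]
ft_force: [0.6, -0.3, -0.5]
grip_width: 85.6
finger_force: 0.0
```

>>> {"api": "servo_tool", "payload": {"motion": [[1,0,0,0,0,0,0],[1,0,0,0,0,0,0],[1,0,0,0,0,0,0]]}}

```text
clock: 46.3
eef_pos: [560.9, 39.9, 333.5]
tool_rot: [0.042, 0.999, -0.0, -0.001]
ft_force: [-0.1, -0.6, -1.3]
grip_width: 85.2
finger_force: 0.0
```

```bash
python3 - <<'E'
from h import *
s=r.read_state(); print(s["eef_pos"],s["tool_rot"],s["grip_width"])
im=get_image("wrist"); 
for e,ax,col in rings(im): print(e.round(),np.round(ax),col,onz(im,[e],111)[0].round(1),onz(im,[e],14)[0].round(1))
im=get_image("scene")
for e,ax,col in rings(im): print("S",e.round(),np.round(ax),col,onz(im,[e],14)[0].round(1))
E
```

```text
[560.93340293  39.85244961 333.46474835] [ 4.19138083e-02  9.99120786e-01 -1.87482342e-04 -9.23789538e-04] 85.24154815376211
[318. 216.] [40. 42.] [38 42 53] [556.2  40.1 111. ] [593.9  36.9  14. ]
S [323. 270.] [15. 18.] [134  54  25] [766.8 -73.8  14. ]
S [204. 230.] [6. 8.] [ 81 123  88] [ 562.5 -416.5   14. ]
S [348. 194.] [ 9. 10.] [14 16 27] [512.6  58.   14. ]
S [571. 197.] [54. 82.] [129  54  23] [658.9 771.   14. ]
S [107.  36.] [29. 54.] [62 25  9] [-388.3 -731.3   14. ]
```

Round46 appears about 14 mm lower than expected. I'll look.

```bash
python3 - <<'E'
from h import *
a=get_image("wrist")["color"][100:330,180:460]; b=get_image("scene")["color"][150:310,220:450]
cv2.imwrite("pics/c9.png",np.hstack([cv2.resize(a,(390,320)),cv2.resize(b,(400,320),interpolation=cv2.INTER_CUBIC)]))
E
```

```text
(no output)
```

View pics/c9.png

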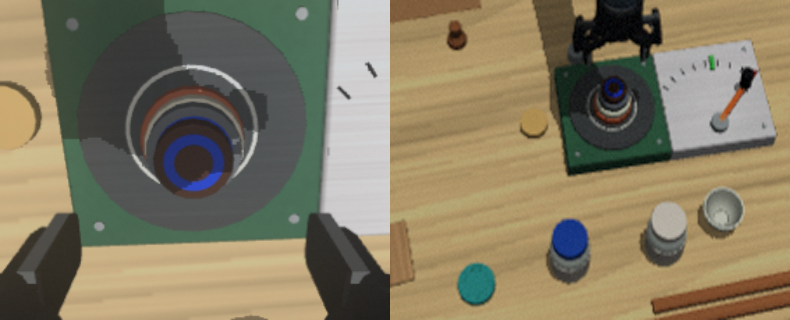

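The knock hit round52. It now lies ring-side down on the bench at about scene (303,210), and round46 sits directly on round58. Plan: set round46 aside, flip round52 using the weight as a pedestal, then restack. First I'll pick up round46 and locate round52.

>>> {"api": "servo_tool", "payload": {"motion": [[1,0,0,-1,0,0,0],[1,0,0,-1,0,0,0],[1,0,0,-1,0,0,0],[1,0,0,-0.75,0,0,0],[1,0,0,0,0,0,0]]}}

```text
clock: 47.0
eef_pos: [560.1, 39.8, 256.8]
tool_rot: [0.042, 0.999, -0.001, -0.003]
ft_force: [-1.2, 0.4, 0.5]
grip_width: 85.5
finger_force: 0.0
```

>>> {"api": "servo_tool", "payload": {"motion": [[1,0,0,0,0,0,0],[-1,0,0,0,0,0,0],[-1,0,0,0,0,0,0],[-1,0,0,0,0,0,0],[-1,0,0,0,0,0,0]]}}

```text
clock: 47.5
eef_pos: [562.3, 39.7, 261.0]
tool_rot: [0.042, 0.999, 0.0, 0.001]
ft_force: [0.0, -0.6, 5.9]
grip_width: 43.0
finger_force: 60.5
```

>>> {"api": "servo_tool", "payload": {"motion": [[-1,0,0,1,0,0,0],[-1,0,0,1,0,0,0],[-1,0,0,0,0,0,0]]}}

```text
clock: 47.8
eef_pos: [562.9, 39.6, 302.2]
tool_rot: [0.042, 0.999, 0.001, 0.003]
ft_force: [1.2, -0.6, -0.6]
grip_width: 43.0
finger_force: 60.8
```

```bash
python3 - <<'E'
from h import *
print(r.read_state()["eef_pos"])
im=get_image("scene");h=cv2.cvtColor(im["color"],cv2.COLOR_BGR2HSV).astype(int)[185:235,280:325]
print(h[25,22],h[5,5],h[45,5])
c=im["color"][170:250,270:400]; cv2.imwrite("pics/c10.png",cv2.resize(c,(780,480),interpolation=cv2.INTER_CUBIC))
for z in(7,14): print(onz(im,[(302.8,210.5)],z))
E
```

```text
[562.915859    39.62845989 302.21328192]
[ 19 137 173] [ 18 105 177] [ 20 106 171]
[[544.92689564 -99.80355099   7.        ]]
[[ 549.06321245 -100.28629099   14.        ]]
```

View pics/c10.png

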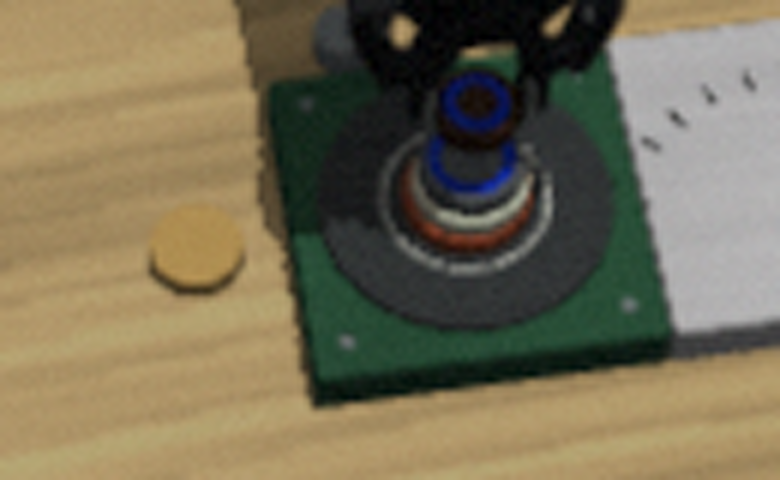

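Round52 is ring-down at crop (197,247), about (547,-104). I'll put round46 aside at (440,-120).

>>> {"api": "servo_tool", "payload": {"motion": [[-1,-0.75,-1,0,0,0,0],[-1,-0.75,-1,0,0,0,0],[-1,-0.75,-1,0,0,0,0],[-1,-0.75,-1,0,0,0,0],[-1,-0.75,-1,0,0,0,0]]}}

```text
clock: 48.35
eef_pos: [485.1, -60.8, 298.2]
tool_rot: [0.042, 0.999, -0.0, -0.001]
ft_force: [-0.3, 0.5, -0.5]
grip_width: 42.7
finger_force: 60.9
```

>>> {"api": "servo_tool", "payload": {"motion": [[-1,-0.75,-1,0,0,0,0],[-1,-0.75,-1,-1,0,0,0],[-1,-0.75,-1,-1,0,0,0],[-1,0,0,-1,0,0,0],[-1,0,0,-1,0,0,0]]}}

```text
clock: 48.85
eef_pos: [440.0, -121.0, 217.9]
tool_rot: [0.043, 0.999, -0.0, -0.001]
ft_force: [0.9, 0.9, 0.2]
grip_width: 42.7
finger_force: 60.9
```

>>> {"api": "servo_tool", "payload": {"motion": [[-1,0,0,-1,0,0,0],[-1,0,0,-0.8,0,0,0],[-1,0,0,-0.3,0,0,0],[-1,0,0,0,0,0,0],[-1,0,0,0,0,0,0]]}}

```text
clock: 49.35
eef_pos: [439.9, -120.3, 177.8]
tool_rot: [0.042, 0.999, 0.001, -0.003]
ft_force: [-7.3, 2.9, 17.0]
grip_width: 43.1
finger_force: 62.5
```

>>> {"api": "servo_tool", "payload": {"motion": [[1,0,0,0,0,0,0],[1,0,0,0,0,0,0],[1,0,0,1,0,0,0],[1,0,0,1,0,0,0],[1,0,0,1,0,0,0]]}}

```text
clock: 49.85
eef_pos: [441.2, -120.1, 237.6]
tool_rot: [0.042, 0.999, -0.0, -0.001]
ft_force: [-0.6, 0.3, -0.8]
grip_width: 85.5
finger_force: 0.0
```

>>> {"api": "servo_tool", "payload": {"motion": [[1,-0.1,1,0,0,0,0],[1,-0.1,1,0,0,0,0],[1,-0.1,1,0,0,0,0],[1,-0.1,1,0,0,0,0],[1,-0.1,1,0,0,0,0]]}}

```text
clock: 50.35
eef_pos: [431.2, -19.3, 237.2]
tool_rot: [0.042, 0.999, -0.0, -0.0]
ft_force: [-0.1, 0.1, 0.1]
grip_width: 85.6
finger_force: 0.0
```

>>> {"api": "servo_tool", "payload": {"motion": [[1,0,0.9,0,0,0,0],[1,0,0,-1,0,0,0],[1,0,0,-1,0,0,0],[1,0,0,-0.7,0,0,0],[1,0,0,0,0,0,0]]}}

```text
clock: 50.85
eef_pos: [430.2, -2.1, 181.7]
tool_rot: [0.042, 0.999, -0.001, -0.002]
ft_force: [-0.1, -0.4, -0.3]
grip_width: 85.3
finger_force: 0.0
```

>>> {"api": "servo_tool", "payload": {"motion": [[1,0,0,0,0,0,0],[1,0,0,0,0,0,0]]}}

```text
clock: 51.05
eef_pos: [432.0, -2.3, 184.1]
tool_rot: [0.042, 0.999, 0.0, 0.001]
ft_force: [0.9, -0.2, 0.9]
grip_width: 85.5
finger_force: 0.0
```

>>> {"api": "servo_tool", "payload": {"motion": [[-1,0,0,0,0,0,0],[-1,0,0,0,0,0,0],[-1,0,0,0,0,0,0],[-1,0,0,0,0,0,0],[-1,0,0,0,0,0,0]]}}

```text
clock: 51.55
eef_pos: [431.8, -2.3, 184.1]
tool_rot: [0.042, 0.999, 0.0, 0.0]
ft_force: [-0.7, 0.2, 7.1]
grip_width: 31.2
finger_force: 58.8
```

>>> {"api": "servo_tool", "payload": {"motion": [[-1,0,0,1,0,0,0],[-1,0,0,1,0,0,0],[-1,0.4,-1,1,0,0,0],[-1,0.4,-1,0,0,0,0],[-1,0.4,-1,0,0,0,0]]}}

```text
clock: 52.05
eef_pos: [455.8, -62.6, 244.2]
tool_rot: [0.041, 0.999, 0.0, 0.001]
ft_force: [-0.9, 0.5, -1.4]
grip_width: 31.6
finger_force: 59.9
```

>>> {"api": "servo_tool", "payload": {"motion": [[-1,0.4,-1,0,0,0,0],[-1,0.4,-1,0,0,0,0],[-1,0.4,-1,0,0,0,0],[-1,0.4,-1,0,0,0,0],[-1,0.4,-1,0,0,0,0]]}}

```text
clock: 52.55
eef_pos: [495.3, -162.8, 243.0]
tool_rot: [0.042, 0.999, 0.0, -0.001]
ft_force: [-0.5, -0.5, -1.9]
grip_width: 31.6
finger_force: 59.9
```

>>> {"api": "servo_tool", "payload": {"motion": [[-1,0.4,-1,0,0,0,0],[-1,0.4,-1,0,0,0,0],[-1,0.4,-1,0,0,0,0],[-1,0.4,-1,0,0,0,0],[-1,0,-0.9,-1,0,0,0]]}}

```text
clock: 53.05
eef_pos: [530.0, -261.7, 225.5]
tool_rot: [0.042, 0.999, -0.001, 0.003]
ft_force: [0.5, -1.2, -1.3]
grip_width: 31.8
finger_force: 59.9
```

>>> {"api": "servo_tool", "payload": {"motion": [[-1,0,0,-1,0,0,0],[-1,0,0,-0.7,0,0,0],[-1,0,0,0,0,0,0],[-1,0,0,0,0,0,0],[-1,0,0,0,0,0,0]]}}

```text
clock: 53.55
eef_pos: [528.1, -259.9, 190.3]
tool_rot: [0.042, 0.999, -0.0, 0.001]
ft_force: [0.3, -0.3, -1.2]
grip_width: 32.0
finger_force: 59.9
```

>>> {"api": "servo_tool", "payload": {"motion": [[-1,0,0,-0.2,0,0,0],[-1,0,0,-0.08,0,0,0],[-1,0,0,0,0,0,0],[1,0,0,0,0,0,0],[1,0,0,0,0,0,0]]}}

```text
clock: 54.05
eef_pos: [527.6, -260.4, 184.2]
tool_rot: [0.042, 0.999, -0.0, 0.0]
ft_force: [-0.2, -0.0, 0.5]
grip_width: 59.4
finger_force: 0.0
```

>>> {"api": "servo_tool", "payload": {"motion": [[1,0,0,1,0,0,0],[1,0,0,1,0,0,-0.047],[1,0,0.7,1,0,0,-0.047],[1,0.1,0.8,1,0,0,-0.047],[1,0.1,0.8,0.3,0,0,-0.047]]}}

```text
clock: 54.55
eef_pos: [532.2, -214.8, 272.4]
tool_rot: [0.334, 0.942, 0.0, 0.002]
ft_force: [-0.3, 0.6, -0.2]
grip_width: 85.3
finger_force: 0.0
```

>>> {"api": "servo_tool", "payload": {"motion": [[1,0.1,0.8,0,0,0,-0.047],[1,0.1,0.8,0,0,0,-0.047],[1,0.1,0.8,0,0,0,-0.047],[1,0.1,0.8,0,0,0,-0.047],[1,0.1,0.8,0,0,0,-0.047]]}}

```text
clock: 55.05
eef_pos: [541.6, -133.6, 270.1]
tool_rot: [0.651, 0.759, 0.0, 0.0]
ft_force: [-0.2, -0.3, -0.3]
grip_width: 85.3
finger_force: 0.0
```

>>> {"api": "servo_tool", "payload": {"motion": [[1,0.1,0.8,0,0,0,-0.047],[1,0.1,0.5,0,0,0,0],[1,0,0,0,0,0,0],[1,0,0,0,0,0,0]]}}

```text
clock: 55.45
eef_pos: [545.5, -108.6, 270.0]
tool_rot: [0.703, 0.711, -0.0, 0.0]
ft_force: [-1.2, -0.1, 1.4]
grip_width: 85.5
finger_force: 0.0
```

```bash
python3 - <<'E'
from h import *
s=r.read_state(); print(s["eef_pos"],s["tool_rot"],s["qpos"])
im=get_image("wrist"); cv2.imwrite("pics/w11.png",im["color"]); np.save("w11.npy",im,allow_pickle=True)
E
```

```text
[ 545.45029453 -108.64431233  270.02275375] [ 7.02710055e-01  7.11476281e-01 -6.90234667e-05  2.74284562e-04] [-0.67200255  0.57387783  0.99733096  1.96726688 -0.60372604  0.93176476
  0.64560144]
```

View pics/w11.png

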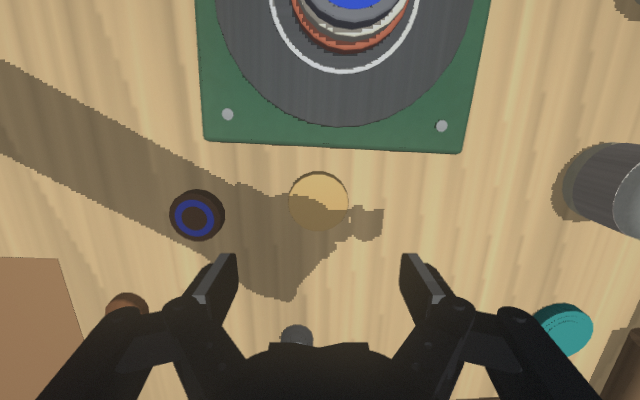

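Round52 is upside down at (318,202), round46 at (197,215), and the weight stands behind the palm.

```bash
python3 - <<'E'
from h import *
im=np.load("w11.npy",allow_pickle=True).item()
print(onz(im,[(319,200),(290,200),(348,200)],14).round(1))
for e,ax,col in rings(im): print(e.round(),col,onz(im,[e],14)[0].round(1),onz(im,[e],83)[0].round(1))
E
```

```text
[[ 546.8 -102.4   14. ]
 [ 522.5 -102.7   14. ]
 [ 571.1 -102.1   14. ]]
[194. 218.] [38 48 61] [ 439.5 -119.5   14. ] [471.9 -91.8  83. ]
[354.   3.] [199  86  57] [569.1  40.7  14. ] [561.7  19.3  83. ]
```

>>> {"api": "servo_tool", "payload": {"motion": [[1,0.08,0.3,-1,0,0,0],[1,0,0,-1,0,0,0],[1,0,0,-1,0,0,0],[1,0,0,-1,0,0,0],[1,0,0,-0.6,0,0,0]]}}

```text
clock: 56.0
eef_pos: [546.3, -103.4, 176.7]
tool_rot: [0.704, 0.71, -0.001, -0.0]
ft_force: [-0.4, 0.5, -0.5]
grip_width: 85.4
finger_force: 0.0
```

>>> {"api": "servo_tool", "payload": {"motion": [[1,0,0,0,0,0,0],[1,0,0,0,0,0,0],[1,0,0,0,0,0,0]]}}

```text
clock: 56.3
eef_pos: [547.7, -102.8, 178.9]
tool_rot: [0.704, 0.711, 0.001, 0.001]
ft_force: [-0.2, -1.3, -0.4]
grip_width: 85.2
finger_force: 0.0
```

>>> {"api": "servo_tool", "payload": {"motion": [[1,0,0,-0.17,0,0,0],[1,0,0,0,0,0,0],[-1,0,0,0,0,0,0],[-1,0,0,0,0,0,0],[-1,0,0,0,0,0,0]]}}

```text
clock: 56.8
eef_pos: [547.4, -102.4, 175.2]
tool_rot: [0.703, 0.711, 0.0, 0.0]
ft_force: [-1.0, 0.6, 2.1]
grip_width: 49.7
finger_force: 61.7
```

>>> {"api": "servo_tool", "payload": {"motion": [[-1,0,0,0,0,0,0],[-1,0,0,0,0,0,0],[-1,0,0,1,0,0,0],[-1,0,0,1,0,0,0],[-1,0,0,1,0,0,0]]}}

```text
clock: 57.3
eef_pos: [546.7, -102.1, 234.6]
tool_rot: [0.704, 0.711, -0.0, -0.0]
ft_force: [0.6, 0.2, 0.0]
grip_width: 49.4
finger_force: 62.1
```

>>> {"api": "servo_tool", "payload": {"motion": [[-1,-0.13,-1,0,0,0,0],[-1,-0.13,-1,0,0,0,0],[-1,-0.13,-1,0,0,0,0],[-1,-0.13,-1,0,0,0,0],[-1,-0.13,-1,0,0,0,0]]}}

```text
clock: 57.8
eef_pos: [533.7, -202.7, 234.1]
tool_rot: [0.703, 0.711, -0.0, -0.0]
ft_force: [-0.0, -0.5, 0.4]
grip_width: 49.1
finger_force: 62.1
```

>>> {"api": "servo_tool", "payload": {"motion": [[-1,-0.13,-1,0,0,0,0],[-1,-0.13,-1,0,0,0,0],[-1,-0.09,-0.88,0,0,0,0],[-1,0,0,-0.7,0,0,0],[-1,0,0,-0.5,0,0,0]]}}

```text
clock: 58.3
eef_pos: [526.7, -259.3, 208.9]
tool_rot: [0.704, 0.711, 0.0, -0.001]
ft_force: [0.1, 0.8, -1.5]
grip_width: 49.2
finger_force: 62.1
```

>>> {"api": "servo_tool", "payload": {"motion": [[-1,0,0,0,0,0,0],[-1,0,0,0,0,0,0],[-1,0,0,0,0,0,0]]}}

```text
clock: 58.6
eef_pos: [527.5, -258.8, 210.3]
tool_rot: [0.703, 0.711, 0.0, -0.0]
ft_force: [0.5, -0.1, -0.0]
grip_width: 49.2
finger_force: 62.1
```

>>> {"api": "servo_tool", "payload": {"motion": [[-1,0,-0.08,-0.3,0,0,0],[-1,0,0,-0.18,0,0,0],[-1,0,0,0,0,0,0],[-1,0,0,0,0,0,0]]}}

```text
clock: 59.0
eef_pos: [527.0, -261.5, 200.8]
tool_rot: [0.704, 0.711, -0.0, -0.0]
ft_force: [0.4, 0.7, -0.5]
grip_width: 49.1
finger_force: 62.2
```

>>> {"api": "servo_tool", "payload": {"motion": [[1,0,0,0,0,0,0],[1,0,0,0,0,0,0],[1,0,0,1,0,0,0],[1,0,0,1,0,0,0],[1,0,0,1,0,0,0]]}}

```text
clock: 59.5
eef_pos: [527.1, -261.8, 262.9]
tool_rot: [0.704, 0.711, 0.0, 0.0]
ft_force: [0.6, -0.1, 0.3]
grip_width: 85.5
finger_force: 0.0
```

>>> {"api": "servo_tool", "payload": {"motion": [[1,0,0,1,0,0,0],[1,0,0,1,0,0,0],[1,0,0,0,0,0,0],[1,0,0,0,0,0,0]]}}

```text
clock: 59.9
eef_pos: [527.2, -261.6, 302.1]
tool_rot: [0.704, 0.711, 0.001, 0.001]
ft_force: [-0.1, -0.5, -0.9]
grip_width: 85.6
finger_force: 0.0
```

```bash
python3 - <<'E'
from h import *
s=r.read_state(); print(s["eef_pos"],s["tool_rot"],s["qpos"])
im=get_image("wrist"); np.save("w12.npy",im,allow_pickle=True)
h=cv2.cvtColor(im["color"],cv2.COLOR_BGR2HSV).astype(int); c=proj(im,[[527.5,-260,39]])[0]; print(c)
P=proj(im,[[527.5,-260+26*k,39] for k in(-1,1)]); print(P)
cv2.imwrite("pics/w12.png",im["color"])
E
```

```text
[ 527.20580594 -261.64317564  302.08000848] [7.03533884e-01 7.10660990e-01 6.58117833e-04 7.73597569e-04] [-0.38441104  0.58139313  1.00412838  1.87136484 -0.57929736  1.01192512
  0.87864442]
[317.14537352 202.66062909]
[[316.895645   230.1627679 ]
 [317.41281894 173.27536338]]
```

View pics/w12.png

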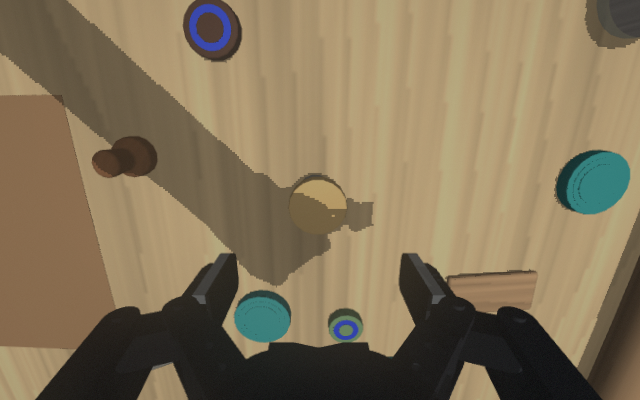

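Round52 rests on the weight (image (318,205)), centred at about (527,-261.5), z 25–39. Now I'll tilt the tool 61° about its closing axis, in the air.

>>> {"api": "servo_tool", "payload": {"motion": [[1,0,-1,0,0.034,0,0],[1,0,-1,0,0.034,0,0],[1,0,-1,0,0.034,0,0],[1,0,-1,0,0.034,0,0],[1,0,-1,0,0.034,0,0]]}}

```text
clock: 60.45
eef_pos: [526.7, -361.9, 299.8]
tool_rot: [0.678, 0.685, 0.189, -0.188]
ft_force: [0.4, 0.2, 0.6]
grip_width: 85.9
finger_force: 0.0
```

>>> {"api": "servo_tool", "payload": {"motion": [[1,0,-1,0,0.034,0,0],[1,0,-1,0,0.034,0,0],[1,0,-1,0,0.034,0,0],[1,0,-1,0,0.034,0,0],[1,0,-1,0,0.034,0,0]]}}

```text
clock: 60.95
eef_pos: [526.5, -459.2, 295.5]
tool_rot: [0.61, 0.612, 0.355, -0.358]
ft_force: [-0.2, 0.7, -2.6]
grip_width: 85.7
finger_force: 0.0
```

>>> {"api": "servo_tool", "payload": {"motion": [[1,0,0,0,0,0,0],[1,0,0,0,0,0,0],[1,0,0,0,0,0,0]]}}

```text
clock: 61.25
eef_pos: [527.7, -457.2, 299.6]
tool_rot: [0.609, 0.614, 0.356, -0.354]
ft_force: [0.6, 0.4, 0.4]
grip_width: 85.1
finger_force: 0.0
```

```bash
python3 - <<'E'
from h import *
s=r.read_state(); print(s["eef_pos"],s["qpos"].round(2)); print(R.from_quat(s["tool_rot"]).as_matrix().round(3))
E
```

```text
[ 527.74758087 -457.2458212   299.63226114] [ 0.53  0.85  0.42  1.32 -0.89  1.96  1.05]
[[-0.008  1.    -0.002]
 [ 0.496  0.006  0.868]
 [ 0.868  0.006 -0.496]]
```

>>> {"api": "servo_tool", "payload": {"motion": [[1,0,0.25,-1,-0.015,0,0],[1,0,0.25,-1,-0.015,0,0],[1,0,0,-1,0,0,0],[1,0,0,-1,0,0,0],[1,0,0,-1,0,0,0]]}}

```text
clock: 61.75
eef_pos: [527.9, -447.4, 198.1]
tool_rot: [0.624, 0.631, 0.327, -0.326]
ft_force: [-0.3, -0.1, -0.5]
grip_width: 85.4
finger_force: 0.0
```

>>> {"api": "servo_tool", "payload": {"motion": [[1,0,0,-1,0,0,0],[1,0,0,0,0,0,0],[1,0,0,0,0,0,0],[1,0,0,0,0,0,0]]}}

```text
clock: 62.15
eef_pos: [527.3, -449.1, 180.4]
tool_rot: [0.624, 0.63, 0.328, -0.325]
ft_force: [-1.6, -1.3, 1.1]
grip_width: 85.6
finger_force: 0.0
```

```bash
python3 - <<'E'
from h import *
s=r.read_state(); p=s["eef_pos"];print(p,s["qpos"].round(2)); M=R.from_quat(s["tool_rot"]).as_matrix();print(M.round(3))
print("move to grasp",(np.array([527,-261.5,32])-168*M[:,2]-p).round(1))
E
```

```text
[ 527.33833514 -449.12697342  180.36371714] [ 0.52  0.97  0.41  1.37 -0.87  1.76  1.17]
[[-0.009  1.     0.   ]
 [ 0.574  0.005  0.819]
 [ 0.819  0.008 -0.574]]
move to grasp [ -0.4  50.1 -51.9]
```

>>> {"api": "servo_tool", "payload": {"motion": [[1,0,0,-0.85,0,0,0],[1,0,0.8,-0.56,0,0,0],[1,0,0.8,-0.56,0,0,0],[1,0,0.8,-0.56,0,0,0],[1,0,0.43,-0.3,0,0,0]]}}

```text
clock: 62.65
eef_pos: [527.4, -389.9, 121.5]
tool_rot: [0.624, 0.63, 0.328, -0.326]
ft_force: [0.9, 0.2, 0.4]
grip_width: 85.5
finger_force: 0.0
```

>>> {"api": "servo_tool", "payload": {"motion": [[1,0,0,0,0,0,0],[1,0,0,0,0,0,0],[1,0,0,0,0,0,0]]}}

```text
clock: 62.95
eef_pos: [527.2, -393.2, 123.6]
tool_rot: [0.625, 0.63, 0.327, -0.324]
ft_force: [0.1, -0.2, -0.2]
grip_width: 85.4
finger_force: 0.0
```

```bash
python3 - <<'E'
from h import *
s=r.read_state(); p=s["eef_pos"];print(p,s["ft_force"]); M=R.from_quat(s["tool_rot"]).as_matrix();print(M[:,2].round(3))
print("left",(np.array([527,-261.5,32])-160*M[:,2]-p).round(1))
E
```

```text
[ 527.15115877 -393.19329885  123.64842068] [ 0.14445782 -0.20765061 -0.17452349]
[ 0.     0.818 -0.575]
left [-0.2  0.8  0.4]
```

>>> {"api": "servo_tool", "payload": {"motion": [[-1,0,0,0,0,0,0],[-1,0,0,0,0,0,0],[-1,0,0,0,0,0,0],[-1,0,0,0,0,0,0],[-1,0,0,0,0,0,0]], "squeeze": 70}}

```text
clock: 63.45
eef_pos: [527.2, -392.5, 123.6]
tool_rot: [0.625, 0.63, 0.328, -0.325]
ft_force: [-0.1, -2.5, 2.8]
grip_width: 49.9
finger_force: 72.2
```

>>> {"api": "servo_tool", "payload": {"motion": [[-1,0,0,1,0,0,0],[-1,0,0,1,0,0,0],[-1,0,0,1,0,0,0],[-1,0,0,1,0,0,0],[-1,0,0,1,0,0,0]]}}

```text
clock: 63.95
eef_pos: [527.4, -391.7, 224.9]
tool_rot: [0.624, 0.63, 0.328, -0.325]
ft_force: [0.5, 0.1, -0.7]
grip_width: 50.0
finger_force: 72.3
```

>>> {"api": "servo_tool", "payload": {"motion": [[-1,0,0,1,0,0,0],[-1,0,0,1,0,0,0],[-1,0,0,1,0,0,0],[-1,0,0,0,0,0,0],[-1,0,0,0,0,0,0]]}}

```text
clock: 64.45
eef_pos: [527.3, -391.8, 283.4]
tool_rot: [0.624, 0.63, 0.327, -0.325]
ft_force: [0.5, 0.6, -1.1]
grip_width: 49.8
finger_force: 72.3
```

>>> {"api": "servo_tool", "payload": {"motion": [[-1,0.37,1,0,-0.0445,0,0],[-1,0.37,1,0,-0.0445,0,0],[-1,0.37,1,0,-0.0445,0,0],[-1,0.37,1,0,-0.0445,0,0],[-1,0.37,1,0,-0.0445,0,0]]}}

```text
clock: 64.95
eef_pos: [563.9, -290.7, 281.4]
tool_rot: [0.698, 0.704, 0.09, -0.091]
ft_force: [-0.8, 0.4, -0.2]
grip_width: 50.0
finger_force: 72.4
```

>>> {"api": "servo_tool", "payload": {"motion": [[-1,0.37,1,0,-0.0445,0,0],[-1,0.37,1,0,-0.0445,0,0],[-1,0.37,1,0,-0.0445,0,0],[-1,0.37,1,0,-0.0445,0,0],[-1,0.37,1,0,-0.0445,0,0]]}}

```text
clock: 65.45
eef_pos: [600.8, -190.5, 281.9]
tool_rot: [0.687, 0.693, -0.157, 0.154]
ft_force: [0.1, -0.2, -2.0]
grip_width: 49.6
finger_force: 72.4
```

>>> {"api": "servo_tool", "payload": {"motion": [[-1,0.37,1,0,-0.0445,0,0],[-1,0.37,1,0,-0.0445,0,0],[-1,0.37,0.8,0,-0.0445,0,0],[-1,0.37,0.8,0,-0.0445,0,0],[-1,0,0,0,0,0,0]]}}

```text
clock: 65.95
eef_pos: [633.1, -112.9, 276.9]
tool_rot: [0.613, 0.628, -0.342, 0.337]
ft_force: [0.4, 1.1, -2.1]
grip_width: 49.7
finger_force: 72.5
```

>>> {"api": "servo_tool", "payload": {"motion": [[-1,0,0,0,0,0,0],[-1,0,0,0,0,0,0]]}}

```text
clock: 66.15
eef_pos: [629.4, -122.0, 283.5]
tool_rot: [0.62, 0.622, -0.34, 0.335]
ft_force: [-0.7, -1.5, 0.1]
grip_width: 50.0
finger_force: 72.5
```

```bash
python3 - <<'E'
from h import *
s=r.read_state(); p=s["eef_pos"];print(p,s["qpos"].round(2),s["grip_width"]); M=R.from_quat(s["tool_rot"]).as_matrix();print(M.round(3),"disc",(p+160*M[:,2]).round(1))
im=get_image("wrist"); cv2.imwrite("pics/w13.png",im["color"])
for e,ax,col in rings(im): print(e.round(),np.round(ax),col,onz(im,[e],14)[0].round())
E
```

```text
[ 629.40721185 -122.02651328  283.45026716] [-0.89  1.01  1.2   1.81  0.12  0.78 -0.05] 49.967448427623246
[[-0.006  1.    -0.005]
 [ 0.545 -0.001 -0.839]
 [-0.839 -0.007 -0.545]] disc [ 628.7 -256.2  196.3]
[265. 122.] [10. 21.] [129 176 144] [ 561. -420.   14.]
```

>>> {"api": "servo_tool", "payload": {"motion": [[-1,0,0,-1,0,0,0],[-1,0,0,-1,0,0,0],[-1,0,0,-1,0,0,0],[-1,0,0,-1,0,0,0],[-1,0,0,-1,0,0,0]]}}

```text
clock: 66.7
eef_pos: [630.5, -119.6, 180.1]
tool_rot: [0.618, 0.624, -0.34, 0.336]
ft_force: [0.5, 0.4, -0.8]
grip_width: 50.1
finger_force: 72.5
```

>>> {"api": "servo_tool", "payload": {"motion": [[-1,0,0,-1,0,0,0],[-1,0,0,-0.7,0,0,0],[-1,0,0,-0.5,0,0,0],[-1,0,0,0,0,0,0],[-1,0,0,0,0,0,0]]}}

```text
clock: 67.2
eef_pos: [631.1, -119.9, 139.4]
tool_rot: [0.618, 0.623, -0.34, 0.337]
ft_force: [0.0, 0.3, -0.7]
grip_width: 49.9
finger_force: 72.5
```

```bash
python3 - <<'E'
from h import *
s=r.read_state(); p=s["eef_pos"];print(p,s["ft_force"]); M=R.from_quat(s["tool_rot"]).as_matrix();print(M[:,2].round(3),"disc",(p+160*M[:,2]).round(1))
E
```

```text
[ 631.1065947  -119.9299129   139.35942927] [ 0.0138878   0.32870521 -0.67198515]
[-0.001 -0.841 -0.542] disc [ 631.  -254.4   52.7]
```

>>> {"api": "servo_tool", "payload": {"motion": [[-1,0,0,-0.5,0,0,0],[-1,0,0,-0.35,0,0,0],[-1,0,0,-0.15,0,0,0],[-1,0,0,0,0,0,0],[-1,0,0,0,0,0,0]]}}

```text
clock: 67.7
eef_pos: [630.9, -119.8, 118.9]
tool_rot: [0.619, 0.623, -0.34, 0.336]
ft_force: [-0.7, -0.5, -0.3]
grip_width: 49.5
finger_force: 72.5
```

>>> {"api": "servo_tool", "payload": {"motion": [[-1,0,0,-0.08,0,0,0],[-1,0,0,0,0,0,0],[-1,0,0,0,0,0,0]]}}

```text
clock: 68.0
eef_pos: [630.9, -119.7, 117.4]
tool_rot: [0.619, 0.623, -0.34, 0.336]
ft_force: [0.3, 0.4, -1.6]
grip_width: 49.6
finger_force: 72.5
```

>>> {"api": "servo_tool", "payload": {"motion": [[1,0,0,0,0,0,0],[1,0,0,0,0,0,0],[1,0,0,0,0,0,0],[1,0,0,0,0,0,0],[1,0,0,0,0,0,0]]}}

```text
clock: 68.5
eef_pos: [630.9, -119.7, 117.3]
tool_rot: [0.619, 0.623, -0.34, 0.336]
ft_force: [0.9, 0.4, 0.6]
grip_width: 85.3
finger_force: 0.0
```

```bash
python3 - <<'E'
from h import *
print(r.read_state()["ft_force"])
for n in("scene","wrist"):
    im=get_image(n)
    for e,ax,col in rings(im): print(n,e.round(),np.round(ax),col,onz(im,[e],14)[0].round(1))
E
```

```text
[0.90165868 0.41498021 0.60646178]
scene [323. 269.] [17. 17.] [132  53  20] [763.2 -74.2  14. ]
scene [204. 230.] [6. 8.] [ 77 118  82] [ 562.6 -416.3   14. ]
scene [293. 184.] [ 8. 10.] [20 30 45] [ 441.6 -116.3   14. ]
scene [571. 197.] [53. 86.] [131  53  23] [660.  772.6  14. ]
scene [108.  36.] [29. 51.] [64 20  6] [-387.8 -726.7   14. ]
wrist [319. 229.] [13. 83.] [133 200 230] [ 631.3 -223.5   14. ]
```

>>> {"api": "servo_tool", "payload": {"motion": [[1,0,0,0.5,0,0,0],[1,0,0,1,0,0,0],[1,0,0,1,0,0,0],[1,0,0,1,0,0,0],[1,0,0,1,0,0,0]]}}

```text
clock: 69.1
eef_pos: [630.8, -120.0, 209.4]
tool_rot: [0.619, 0.623, -0.34, 0.337]
ft_force: [0.1, 0.3, 0.2]
grip_width: 85.3
finger_force: 0.0
```

>>> {"api": "servo_tool", "payload": {"motion": [[1,0,-1,1,0.045,0,0],[1,0,-1,1,0.045,0,0],[1,0,-1,1,0.045,0,0],[1,0,-1,1,0.045,0,0],[1,0,-1,1,0.045,0,0]]}}

```text
clock: 69.6
eef_pos: [629.9, -221.4, 310.5]
tool_rot: [0.697, 0.703, -0.1, 0.101]
ft_force: [-0.7, 0.1, -2.1]
grip_width: 85.5
finger_force: 0.0
```

>>> {"api": "servo_tool", "payload": {"motion": [[1,0,-0.8,0,0.045,0,0],[1,0,0,0,0.045,0,0],[1,0,0,0,0,0,0],[1,0,0,0,0,0,0],[1,0,0,0,0,0,0]]}}

```text
clock: 70.1
eef_pos: [631.0, -234.0, 306.7]
tool_rot: [0.703, 0.711, -0.004, 0.002]
ft_force: [0.4, 0.8, -0.2]
grip_width: 85.2
finger_force: 0.0
```

```bash
python3 - <<'E'
from h import *
s=r.read_state(); print(s["eef_pos"]); M=R.from_quat(s["tool_rot"]).as_matrix();print(M.round(3), R.from_matrix(M).as_rotvec())
for n in("scene","wrist"):
    im=get_image(n)
    for e,ax,col in rings(im): print(n,e.round(),np.round(ax),col,onz(im,[e],14)[0].round(1))
a=-np.arcsin(M[1,2]); print("rx fix units", a/np.pi, M[0,2])
E
```

```text
[ 631.0458346  -234.03922582  306.70014378]
[[-0.011  1.    -0.002]
 [ 1.     0.011 -0.009]
 [-0.009 -0.002 -1.   ]] [ 2.20593912  2.23008702 -0.01255769]
scene [323. 273.] [11. 13.] [133  53  23] [775.  -76.4  14. ]
scene [324. 266.] [10. 17.] [132  56  25] [754.1 -70.3  14. ]
scene [268. 240.] [10. 11.] [ 83 144 175] [ 633.2 -223.6   14. ]
scene [204. 230.] [6. 8.] [ 79 123  88] [ 562.6 -416.3   14. ]
scene [348. 196.] [12. 14.] [83 80 76] [520.5  55.7  14. ]
scene [293. 184.] [ 8. 10.] [18 23 45] [ 441.6 -116.3   14. ]
scene [571. 198.] [52. 86.] [125  48  17] [663.8 769.1  14. ]
scene [106.  37.] [28. 50.] [65 26 11] [-387.1 -734.1   14. ]
wrist [257. 342.] [17. 23.] [ 92 126 100] [ 561.2 -420.1   14. ]
wrist [308. 197.] [ 6. 18.] [107  55  52] [ 621.1 -238.4   14. ]
wrist [319. 184.] [34. 37.] [103 152 178] [ 631.9 -225.7   14. ]
wrist [96. 63.] [35. 45.] [43 53 71] [ 439.7 -119.8   14. ]
wrist [563.  23.] [18. 33.] [53 31 20] [831.6 -85.   14. ]
rx fix units 0.002881220187494595 -0.00223451359359934
```

Flip worked: round52 is ring-up at about (632,-226). I'll close in on it.

>>> {"api": "servo_tool", "payload": {"motion": [[1,0,0.4,-1,0.003,0,0],[1,0,0,-1,0,0,0],[1,0,0,-1,0,0,0],[1,0,0,-1,0,0,0],[1,0,0,-0.7,0,0,0]]}}

```text
clock: 70.7
eef_pos: [630.1, -225.5, 209.6]
tool_rot: [0.703, 0.711, -0.001, -0.003]
ft_force: [0.5, -0.4, -0.5]
grip_width: 85.3
finger_force: 0.0
```

>>> {"api": "servo_tool", "payload": {"motion": [[1,0,0,0,0,0,0],[1,0,0,0,0,0,0],[1,0,0,0,0,0,0]]}}

```text
clock: 71.0
eef_pos: [631.5, -227.9, 214.3]
tool_rot: [0.704, 0.71, 0.001, 0.0]
ft_force: [0.1, 0.7, 0.4]
grip_width: 85.4
finger_force: 0.0
```

```bash
python3 - <<'E'
from h import *
s=r.read_state(); print(s["eef_pos"],s["tool_rot"])
im=get_image("wrist")
for e,ax,col in rings(im): print(e.round(),np.round(ax),col,onz(im,[e],14)[0].round(1))
E
```

```text
[ 631.47847876 -227.8990225   214.28164005] [7.04079088e-01 7.10121277e-01 6.39169047e-04 2.62423090e-05]
[317. 233.] [53. 58.] [ 66  97 114] [ 631.3 -226.2   14. ]
[ 3. 65.] [ 8. 45.] [171  60  34] [ 453.2 -124.4   14. ]
```

>>> {"api": "servo_tool", "payload": {"motion": [[1,0,0.08,-1,0,0,0],[1,0,0,-0.92,0,0,0],[1,0,0,0,0,0,0],[1,0,0,0,0,0,0],[1,0,0,0,0,0,0]]}}

```text
clock: 71.55
eef_pos: [631.2, -226.5, 175.6]
tool_rot: [0.704, 0.71, 0.0, -0.0]
ft_force: [0.2, -0.1, -0.4]
grip_width: 85.7
finger_force: 0.0
```

>>> {"api": "servo_tool", "payload": {"motion": [[-1,0,0,0,0,0,0],[-1,0,0,0,0,0,0],[-1,0,0,0,0,0,0],[-1,0,0,0,0,0,0],[-1,0,0,0,0,0,0]], "squeeze": 60}}

```text
clock: 72.05
eef_pos: [631.5, -226.6, 176.1]
tool_rot: [0.704, 0.71, 0.001, 0.0]
ft_force: [0.5, 0.6, 6.4]
grip_width: 49.1
finger_force: 62.4
```

>>> {"api": "servo_tool", "payload": {"motion": [[-1,0,0,1,0,0,0],[-1,0,0,1,0,0,0],[-1,0,0,1,0,0,0],[-1,0,0,1,0,0,0],[-1,0,0,1,0,0,0]]}}

```text
clock: 72.55
eef_pos: [630.8, -226.3, 277.3]
tool_rot: [0.704, 0.71, 0.001, -0.0]
ft_force: [-0.3, -0.0, -0.9]
grip_width: 49.3
finger_force: 62.1
```

>>> {"api": "servo_tool", "payload": {"motion": [[-1,0,0,0.5,0,0,0]]}}

```text
clock: 72.65
eef_pos: [631.5, -226.7, 288.6]
tool_rot: [0.704, 0.71, 0.001, 0.001]
ft_force: [-0.6, -0.4, -0.5]
grip_width: 49.4
finger_force: 62.1
```

>>> {"api": "servo_tool", "payload": {"motion": [[-1,-0.25,1,0,0,0,0],[-1,-0.25,1,0,0,0,0],[-1,-0.25,1,0,0,0,0],[-1,-0.25,1,0,0,0,0],[-1,-0.25,1,0,0,0,0]]}}

```text
clock: 73.15
eef_pos: [605.4, -125.3, 285.3]
tool_rot: [0.704, 0.71, 0.0, -0.001]
ft_force: [-0.3, -0.1, 0.0]
grip_width: 49.1
finger_force: 62.1
```

>>> {"api": "servo_tool", "payload": {"motion": [[-1,-0.25,1,0,0,0,0],[-1,-0.25,1,0,0,0,0],[-1,-0.25,1,0,0,0,0],[-1,-0.25,1,0,0,0,0],[-1,-0.25,1,0,0,0,0]]}}

```text
clock: 73.65
eef_pos: [580.4, -25.4, 285.3]
tool_rot: [0.704, 0.71, 0.0, -0.001]
ft_force: [-0.2, 0.5, -1.7]
grip_width: 49.2
finger_force: 62.1
```

>>> {"api": "servo_tool", "payload": {"motion": [[-1,-0.25,1,0,0,0,0],[-1,-0.25,1,0,0,0,0],[-1,-0.25,1,0,0,0,0],[-1,-0.25,0.3,-0.3,0,0,0],[-1,0,0,-0.3,0,0,0]]}}

```text
clock: 74.15
eef_pos: [560.2, 41.0, 272.6]
tool_rot: [0.703, 0.711, 0.0, -0.001]
ft_force: [0.5, 0.0, -1.6]
grip_width: 49.3
finger_force: 62.1
```

>>> {"api": "servo_tool", "payload": {"motion": [[-1,0,0,0,0,0,0],[-1,0,0,0,0,0,0],[-1,0,0,0,0,0,0]]}}

```text
clock: 74.45
eef_pos: [561.1, 38.4, 273.0]
tool_rot: [0.705, 0.709, 0.0, -0.001]
ft_force: [-0.2, 0.6, 0.1]
grip_width: 49.4
finger_force: 62.1
```

```bash
python3 - <<'E'
from h import *
s=r.read_state(); print(s["eef_pos"],s["tool_rot"],s["grip_width"])
im=get_image("wrist"); z=s["eef_pos"][2]-176+14
for e,ax,col in rings(im): print(e.round(),np.round(ax),col,onz(im,[e],z)[0].round(1),onz(im,[e],83)[0].round(1))
E
```

```text
[561.12552376  38.36643201 272.98168356] [ 7.04976398e-01  7.09230534e-01  1.76565481e-04 -5.44520245e-04] 49.44660170905363Traceback (most recent call last):
  File "<stdin>", line 4, in <module>
  File "h.py", line 24, in rings
    e=cv2.fitEllipse(c); col=im["color"][int(e[0][1]),int(e[0][0])]; o.append((np.array(e[0]),e[1],col))
                             ~~~~~~~~~~~^^^^^^^^^^^^^^^^^^^^^^^^^^^
IndexError: index 3178 is out of bounds for axis 0 with size 400
```

>>> {"api": "servo_tool", "payload": {"motion": [[-1,0,0.02,-0.4,0,0,0],[-1,0,0,-0.2,0,0,0],[-1,0,0,-0.05,0,0,0],[-1,0,0,0,0,0,0],[-1,0,0,0,0,0,0]]}}

```text
clock: 75.0
eef_pos: [560.9, 40.3, 259.7]
tool_rot: [0.704, 0.71, 0.0, -0.001]
ft_force: [0.2, -0.4, -0.6]
grip_width: 49.2
finger_force: 62.1
```

```bash
sed -i 's/e=cv2.fitEllipse(c); col=/e=cv2.fitEllipse(c)\n            if not(0<=e[0][1]<400 and 0<=e[0][0]<640): continue\n            col=/' h.py; python3 - <<'E'
from h import *
s=r.read_state(); print(s["eef_pos"])
im=get_image("wrist"); z=s["eef_pos"][2]-176+14
for e,ax,col in rings(im): print(e.round(),np.round(ax),col,onz(im,[e],z)[0].round(1),onz(im,[e],83)[0].round(1))
E
```

```text
[560.88616928  40.32825891 259.73898191]
[200. 364.] [18. 22.] [51 63 87] [489.8 -28.3  97.7] [481.8 -45.   83. ]
[318. 266.] [64. 73.] [ 82 120 142] [561.2  40.6  97.7] [561.2  31.7  83. ]
```

>>> {"api": "servo_tool", "payload": {"motion": [[-1,0,-0.05,0,0,0,0],[-1,0,0,0,0,0,0],[-1,0,0,0,0,0,0],[1,0,0,0,0,0,0],[1,0,0,0,0,0,0]]}}

```text
clock: 75.55
eef_pos: [561.0, 39.3, 260.0]
tool_rot: [0.704, 0.71, 0.0, -0.001]
ft_force: [-0.5, 0.6, 0.7]
grip_width: 76.3
finger_force: 0.0
```

>>> {"api": "servo_tool", "payload": {"motion": [[1,0,0,1,0,0,0],[1,0,0,1,0,0,0],[1,0,0,1,0,0,0],[1,0,0,0,0,0,0],[1,0,0,0,0,0,0]]}}

```text
clock: 76.05
eef_pos: [560.9, 39.3, 320.1]
tool_rot: [0.704, 0.71, 0.001, -0.001]
ft_force: [-0.1, 0.8, -0.7]
grip_width: 85.1
finger_force: 0.0
```

```bash
python3 - <<'E'
from h import *
s=r.read_state(); print(s["eef_pos"])
im=get_image("wrist")
for e,ax,col in rings(im): print(e.round(),np.round(ax),col,onz(im,[e],97)[0].round(1),onz(im,[e],14)[0].round(1))
E
```

```text
[560.94057674  39.33651027 320.07534968]
[226. 321.] [ 5. 14.] [199  75  52] [484.9 -50.8  97. ] [ 452.1 -124.1   14. ]
[318. 223.] [48. 52.] [ 78 110 130] [561.2  39.2  97. ] [561.3   4.7  14. ]
```

>>> {"api": "servo_tool", "payload": {"motion": [[1,-0.75,-1,0,0,0,0],[1,-0.75,-1,0,0,0,0],[1,-0.75,-1,0,0,0,0],[1,-0.75,-1,0,0,0,0],[1,-0.75,-1,-0.4,0,0,0]]}}

```text
clock: 76.6
eef_pos: [485.1, -61.4, 311.3]
tool_rot: [0.704, 0.71, 0.0, -0.001]
ft_force: [0.6, -0.7, -0.3]
grip_width: 85.4
finger_force: 0.0
```

>>> {"api": "servo_tool", "payload": {"motion": [[1,-0.75,-1,-1,0,0,0],[1,-0.75,-1,-1,0,0,0],[1,-0.8,-1,-1,0,0,0],[1,0,0,-1,0,0,0],[1,0,0,-1,0,0,0]]}}

```text
clock: 77.1
eef_pos: [438.3, -121.5, 210.1]
tool_rot: [0.705, 0.709, -0.001, -0.002]
ft_force: [0.2, 1.2, -0.1]
grip_width: 85.4
finger_force: 0.0
```

>>> {"api": "servo_tool", "payload": {"motion": [[1,0,0,0,0,0,0],[1,0,0,0,0,0,0],[1,0,0,0,0,0,0]]}}

```text
clock: 77.4
eef_pos: [440.3, -120.7, 212.4]
tool_rot: [0.704, 0.71, 0.001, -0.001]
ft_force: [-0.3, 0.9, 0.6]
grip_width: 85.1
finger_force: 0.0
```

```bash
python3 - <<'E'
from h import *
s=r.read_state(); print(s["eef_pos"])
im=get_image("wrist")
for e,ax,col in rings(im): print(e.round(),np.round(ax),col,onz(im,[e],14)[0].round(1))
E
```

```text
[ 440.303083   -120.72281314  212.35114471]
[316. 235.] [46. 50.] [41 49 61] [ 439.3 -119.4   14. ]
```

>>> {"api": "servo_tool", "payload": {"motion": [[1,-0.03,0.06,-1,0,0,0],[1,0,0,-0.78,0,0,0],[1,0,0,0,0,0,0],[1,0,0,0,0,0,0],[1,0,0,0,0,0,0]]}}

```text
clock: 77.95
eef_pos: [440.0, -119.7, 177.3]
tool_rot: [0.704, 0.71, 0.001, -0.0]
ft_force: [-0.5, -0.5, 1.0]
grip_width: 85.4
finger_force: 0.0
```

>>> {"api": "servo_tool", "payload": {"motion": [[-1,0,0,0,0,0,0],[-1,0,0,0,0,0,0],[-1,0,0,0,0,0,0],[-1,0,0,0,0,0,0],[-1,0,0,0,0,0,0]]}}

```text
clock: 78.45
eef_pos: [439.6, -119.7, 177.2]
tool_rot: [0.704, 0.71, 0.001, -0.001]
ft_force: [-1.5, 0.3, 8.3]
grip_width: 43.3
finger_force: 59.6
```

>>> {"api": "servo_tool", "payload": {"motion": [[-1,0,0,1,0,0,0],[-1,0,0,1,0,0,0],[-1,0,0,1,0,0,0],[-1,0,0,1,0,0,0],[-1,0,0,1,0,0,0]]}}

```text
clock: 78.95
eef_pos: [438.9, -119.6, 276.9]
tool_rot: [0.704, 0.71, 0.0, -0.001]
ft_force: [-0.6, 0.2, -0.1]
grip_width: 43.5
finger_force: 61.0
```

>>> {"api": "servo_tool", "payload": {"motion": [[-1,0,0,1,0,0,0],[-1,0.75,1,0,0,0,0],[-1,0.75,1,0,0,0,0],[-1,0.75,1,0,0,0,0],[-1,0.75,1,0,0,0,0]]}}

```text
clock: 79.45
eef_pos: [499.5, -38.8, 296.3]
tool_rot: [0.704, 0.71, 0.0, -0.001]
ft_force: [-0.0, -0.3, -0.4]
grip_width: 43.0
finger_force: 61.0
```

>>> {"api": "servo_tool", "payload": {"motion": [[-1,0.75,1,0,0,0,0],[-1,0.75,1,0,0,0,0],[-1,0.75,1,0,0,0,0],[-1,0.8,0.85,0,0,0,0],[-1,0,0,-0.4,0,0,0]]}}

```text
clock: 79.95
eef_pos: [562.7, 41.4, 289.1]
tool_rot: [0.702, 0.712, 0.003, 0.0]
ft_force: [-0.3, 0.6, -0.3]
grip_width: 43.1
finger_force: 61.0
```

>>> {"api": "servo_tool", "payload": {"motion": [[-1,0,0,0,0,0,0],[-1,0,0,0,0,0,0],[-1,0,0,0,0,0,0]]}}

```text
clock: 80.25
eef_pos: [559.5, 36.0, 288.1]
tool_rot: [0.705, 0.709, -0.0, -0.001]
ft_force: [0.1, 0.4, -0.3]
grip_width: 43.0
finger_force: 61.0
```

```bash
python3 - <<'E'
from h import *
s=r.read_state(); print(s["eef_pos"])
im=get_image("wrist"); z=s["eef_pos"][2]-176.5+14
for e,ax,col in rings(im): print(e.round(),np.round(ax),col,onz(im,[e],z)[0].round(1),onz(im,[e],97)[0].round(1))
E
```

```text
[559.49634965  36.01162363 288.14000751]
[318. 265.] [54. 62.] [44 49 62] [559.7  36.6 125.6] [559.8  19.4  97. ]
[314. 278.] [ 89. 134.] [44 50 64] [557.8  28.6 125.6] [557.4   9.6  97. ]
```

>>> {"api": "servo_tool", "payload": {"motion": [[-1,0.07,0.08,-0.35,0,0,0],[-1,0,0,-0.2,0,0,0],[-1,0,0,-0.1,0,0,0],[-1,0,0,0,0,0,0],[-1,0,0,0,0,0,0]]}}

```text
clock: 80.8
eef_pos: [561.6, 39.0, 275.1]
tool_rot: [0.704, 0.71, 0.0, -0.001]
ft_force: [-0.4, 0.2, -0.3]
grip_width: 43.3
finger_force: 61.3
```

```bash
python3 - <<'E'
from h import *
s=r.read_state(); print(s["eef_pos"])
im=get_image("wrist"); z=s["eef_pos"][2]-177.2+14
for e,ax,col in rings(im): print(e.round(),np.round(ax),col,onz(im,[e],z)[0].round(1))
E
```

```text
[561.63739996  39.03058469 275.13054178]
[318. 265.] [55. 62.] [45 50 63] [562.   39.2 111.9]
```

>>> {"api": "servo_tool", "payload": {"motion": [[1,0,0,0,0,0,0],[1,0,0,0,0,0,0],[1,0,0,1,0,0,0],[1,0,0,1,0,0,0],[1,0,0,1,0,0,0]]}}

```text
clock: 81.35
eef_pos: [561.6, 39.0, 335.9]
tool_rot: [0.704, 0.71, 0.0, -0.001]
ft_force: [0.1, 0.8, 0.1]
grip_width: 84.9
finger_force: 0.0
```

>>> {"api": "servo_tool", "payload": {"motion": [[1,0,0,0,0,0,0],[1,0,0,0,0,0,0]]}}

```text
clock: 81.55
eef_pos: [561.7, 39.1, 335.5]
tool_rot: [0.704, 0.71, 0.001, -0.001]
ft_force: [0.2, -0.2, 0.9]
grip_width: 85.7
finger_force: 0.0
```

```bash
python3 - <<'E'
from h import *
s=r.read_state(); print(s["eef_pos"])
for n in("wrist","scene"):
  im=get_image(n)
  for e,ax,col in rings(im): print(n,e.round(),np.round(ax),col,onz(im,[e],111)[0].round(1),onz(im,[e],14)[0].round(1))
E
```

```text
[561.74329984  39.119653   335.53490085]
wrist [318. 222.] [41. 44.] [44 48 59] [562.2  38.9 111. ] [562.4  -1.1  14. ]
scene [323. 269.] [17. 17.] [134  55  24] [806.7 -83.  111. ] [763.8 -74.6  14. ]
scene [204. 230.] [6. 8.] [ 77 119  86] [ 618.9 -401.9  111. ] [ 562.5 -416.5   14. ]
scene [571. 196.] [54. 85.] [127  50  19] [707.8 707.6 111. ] [657.8 773.   14. ]
scene [115.  46.] [ 8. 13.] [65 28 11] [-213.2 -665.9  111. ] [-329.7 -699.6   14. ]
scene [128.  40.] [14. 19.] [63 24  9] [-234.5 -619.6  111. ] [-352.4 -649.9   14. ]
scene [99. 38.] [23. 37.] [65 27 11] [-265.6 -722.9  111. ] [-385.8 -760.6   14. ]
```

>>> {"api": "servo_tool", "payload": {"motion": [[1,0,-1,0,0,0,0],[1,0,-1,0,0,0,0],[1,0,-1,0,0,0,0],[1,0,-1,0,0,0,0],[1,0,-1,0,0,0,0]]}}

```text
clock: 82.15
eef_pos: [561.0, -61.5, 333.8]
tool_rot: [0.704, 0.71, -0.001, -0.002]
ft_force: [-0.2, 0.0, -0.6]
grip_width: 85.3
finger_force: 0.0
```

>>> {"api": "servo_tool", "payload": {"motion": [[1,0,-1,0,0,0,0],[1,0,-1,0,0,0,0],[1,0,-1,0,0,0,0],[1,0,-1,0,0,0,0],[1,0,-1,0,0,0,0]]}}

```text
clock: 82.65
eef_pos: [561.1, -161.5, 333.8]
tool_rot: [0.704, 0.71, -0.001, -0.002]
ft_force: [-0.1, 0.1, 0.1]
grip_width: 85.4
finger_force: 0.0
```

>>> {"api": "servo_tool", "payload": {"motion": [[1,0,-1,0,0,0,0],[1,0,-1,0,0,0,0],[1,0,-1,0,0,0,0],[1,0,-1,0,0,0,0],[1,0,-1,0,0,0,0]]}}

```text
clock: 83.15
eef_pos: [561.2, -261.3, 333.6]
tool_rot: [0.704, 0.71, -0.0, -0.002]
ft_force: [0.8, 0.3, -0.2]
grip_width: 85.5
finger_force: 0.0
```

>>> {"api": "servo_tool", "payload": {"motion": [[1,0,-1,0,0,0,0],[1,0,-1,0,0,0,0],[1,0,-1,0,0,0,0],[1,0,-1,-1,0,0,0],[1,0,-1,-1,0,0,0]]}}

```text
clock: 83.65
eef_pos: [561.6, -361.6, 293.8]
tool_rot: [0.704, 0.71, 0.0, -0.001]
ft_force: [0.5, 0.9, 0.7]
grip_width: 85.4
finger_force: 0.0
```

>>> {"api": "servo_tool", "payload": {"motion": [[1,0,-1,-1,0,0,0],[1,0,-1,-1,0,0,0],[1,0,-1,-1,0,0,0],[1,0,0,-0.9,0,0,0],[1,0,0,0,0,0,0]]}}

```text
clock: 84.15
eef_pos: [559.8, -419.3, 212.3]
tool_rot: [0.705, 0.71, -0.0, -0.005]
ft_force: [0.5, 1.1, -0.5]
grip_width: 85.3
finger_force: 0.0
```

>>> {"api": "servo_tool", "payload": {"motion": [[1,0,0,0,0,0,0],[1,0,0,0,0,0,0]]}}

```text
clock: 84.35
eef_pos: [562.8, -419.7, 218.1]
tool_rot: [0.703, 0.711, 0.001, -0.0]
ft_force: [0.6, 0.1, 0.7]
grip_width: 85.4
finger_force: 0.0
```

```bash
python3 - <<'E'
from h import *
s=r.read_state(); print(s["eef_pos"],s["qpos"].round(2))
im=get_image("wrist")
for e,ax,col in rings(im): print(e.round(),np.round(ax),col,onz(im,[e],14)[0].round(1))
E
```

```text
[ 562.81762234 -419.67060523  218.1173744 ] [ 0.15  0.76  0.62  1.6  -0.52  0.95  0.95]
[314. 234.] [36. 39.] [68 91 78] [ 561. -420.   14.]
```

>>> {"api": "servo_tool", "payload": {"motion": [[0.4,-0.07,0,0,0,0,0],[0.4,0,0,-0.5,0,0,0],[0.4,0,0,-0.8,0,0,0],[0.4,0,0,-0.7,0,0,0],[0.4,0,0,0,0,0,0]]}}

```text
clock: 84.9
eef_pos: [558.9, -419.3, 173.0]
tool_rot: [0.704, 0.71, -0.0, -0.005]
ft_force: [-0.5, 0.9, -0.2]
grip_width: 59.7
finger_force: 0.0
```

>>> {"api": "servo_tool", "payload": {"motion": [[0.4,0,0,0,0,0,0],[0.4,0,0,0,0,0,0]]}}

```text
clock: 85.1
eef_pos: [560.3, -421.3, 177.4]
tool_rot: [0.704, 0.71, 0.0, -0.001]
ft_force: [0.6, -0.5, -0.2]
grip_width: 59.5
finger_force: 0.0
```

>>> {"api": "servo_tool", "payload": {"motion": [[0.4,0,0.05,0,0,0,0],[-1,0,0,0,0,0,0],[-1,0,0,0,0,0,0],[-1,0,0,0,0,0,0],[-1,0,0,0,0,0,0]]}}

```text
clock: 85.6
eef_pos: [560.7, -420.3, 178.4]
tool_rot: [0.704, 0.71, 0.0, -0.0]
ft_force: [0.5, 0.2, 5.0]
grip_width: 37.1
finger_force: 60.3
```

>>> {"api": "servo_tool", "payload": {"motion": [[-1,0,0,1,0,0,0],[-1,0,0,1,0,0,0],[-1,0,0,1,0,0,0],[-1,0,0,1,0,0,0],[-1,0,0,1,0,0,0]]}}

```text
clock: 86.1
eef_pos: [560.3, -420.1, 279.9]
tool_rot: [0.704, 0.71, 0.0, -0.0]
ft_force: [-0.0, 0.5, -0.3]
grip_width: 37.2
finger_force: 60.0
```

>>> {"api": "servo_tool", "payload": {"motion": [[-1,0,0,1,0,0,0],[-1,0,1,0.7,0,0,0],[-1,0,1,0,0,0,0],[-1,0,1,0,0,0,0],[-1,0,1,0,0,0,0]]}}

```text
clock: 86.6
eef_pos: [560.2, -339.3, 312.9]
tool_rot: [0.704, 0.71, 0.001, -0.0]
ft_force: [-0.8, -0.0, -0.5]
grip_width: 36.9
finger_force: 60.0
```

>>> {"api": "servo_tool", "payload": {"motion": [[-1,0,1,0,0,0,0],[-1,0,1,0,0,0,0],[-1,0,1,0,0,0,0],[-1,0,1,0,0,0,0],[-1,0,1,0,0,0,0]]}}

```text
clock: 87.1
eef_pos: [560.2, -239.3, 312.6]
tool_rot: [0.704, 0.71, 0.001, -0.001]
ft_force: [-0.2, 0.0, -0.5]
grip_width: 37.1
finger_force: 60.0
```

>>> {"api": "servo_tool", "payload": {"motion": [[-1,0,1,0,0,0,0],[-1,0,1,0,0,0,0],[-1,0,1,0,0,0,0],[-1,0,1,0,0,0,0],[-1,0,1,0,0,0,0]]}}

```text
clock: 87.6
eef_pos: [560.2, -139.4, 312.6]
tool_rot: [0.704, 0.71, 0.001, -0.001]
ft_force: [0.5, 0.6, 0.4]
grip_width: 37.0
finger_force: 60.0
```

>>> {"api": "servo_tool", "payload": {"motion": [[-1,0,1,0,0,0,0],[-1,0,1,0,0,0,0],[-1,0,1,0,0,0,0],[-1,0,1,0,0,0,0],[-1,0,1,0,0,0,0]]}}

```text
clock: 88.1
eef_pos: [560.3, -39.4, 312.5]
tool_rot: [0.704, 0.71, 0.001, -0.001]
ft_force: [0.8, 0.0, -0.6]
grip_width: 36.6
finger_force: 60.0
```

>>> {"api": "servo_tool", "payload": {"motion": [[-1,0,1,0,0,0,0],[-1,0,1,0,0,0,0],[-1,0,0.7,0,0,0,0],[-1,0,0.3,0,0,0,0],[-1,0,0,0,0,0,0]]}}

```text
clock: 88.6
eef_pos: [560.3, 20.9, 311.7]
tool_rot: [0.704, 0.711, 0.001, -0.001]
ft_force: [0.4, -0.9, 0.5]
grip_width: 37.1
finger_force: 60.0
```

>>> {"api": "servo_tool", "payload": {"motion": [[-1,0,0,0,0,0,0],[-1,0,0,0,0,0,0]]}}

```text
clock: 88.8
eef_pos: [560.2, 18.6, 311.4]
tool_rot: [0.705, 0.709, 0.0, -0.001]
ft_force: [-0.3, -0.4, -0.1]
grip_width: 37.2
finger_force: 60.0
```

```bash
python3 - <<'E'
from h import *
s=r.read_state(); print(s["eef_pos"],s["tool_rot"])
im=get_image("wrist"); z=s["eef_pos"][2]-177+14
for e,ax,col in rings(im): print(e.round(),np.round(ax),col,onz(im,[e],z)[0].round(1),onz(im,[e],111)[0].round(1))
E
```

```text
[560.18660271  18.55045397 311.3705726 ] [ 7.04939870e-01  7.09266738e-01  4.59422845e-05 -6.87170226e-04]
[318. 264.] [44. 50.] [ 79 104  85] [560.6  19.4 148.4] [560.7  -2.9 111. ]
[321. 205.] [44. 49.] [62 69 93] [561.7  52.6 148.4] [562.2  39.7 111. ]
```

>>> {"api": "servo_tool", "payload": {"motion": [[-1,0.05,0.6,0,0,0,0],[-1,0,0.35,0,0,0,0],[-1,0,0,-0.4,0,0,0],[-1,0,0,-0.3,0,0,0],[-1,0,0,-0.2,0,0,0]]}}

```text
clock: 89.35
eef_pos: [560.8, 39.0, 292.1]
tool_rot: [0.704, 0.71, -0.001, -0.001]
ft_force: [0.0, 0.3, 0.5]
grip_width: 36.9
finger_force: 60.0
```

>>> {"api": "servo_tool", "payload": {"motion": [[-1,0,0,0,0,0,0],[-1,0,0,0,0,0,0],[-1,0,0,0,0,0,0]]}}

```text
clock: 89.65
eef_pos: [561.4, 38.7, 293.4]
tool_rot: [0.704, 0.71, 0.0, -0.001]
ft_force: [0.5, 0.5, 0.0]
grip_width: 36.8
finger_force: 60.0
```

```bash
python3 - <<'E'
from h import *
s=r.read_state(); print(s["eef_pos"],s["tool_rot"])
im=get_image("wrist"); z=s["eef_pos"][2]-178.4+14
for e,ax,col in rings(im): print(e.round(),np.round(ax),col,onz(im,[e],z)[0].round(1))
E
```

```text
[561.36832465  38.73714847 293.41557061] [ 7.04337619e-01  7.09864586e-01  3.71451495e-04 -8.06329124e-04]
[318. 264.] [44. 51.] [ 77 103  84] [561.8  38.9 129. ]
```

>>> {"api": "servo_tool", "payload": {"motion": [[-1,0,0,-0.14,0,0,0],[-1,0,0,0,0,0,0],[-1,0,0,0,0,0,0],[1,0,0,0,0,0,0],[1,0,0,0,0,0,0]]}}

```text
clock: 90.2
eef_pos: [561.3, 39.1, 290.6]
tool_rot: [0.704, 0.71, 0.0, -0.001]
ft_force: [-0.5, 0.7, 1.0]
grip_width: 64.5
finger_force: 0.0
```

>>> {"api": "servo_tool", "payload": {"motion": [[1,0,0,1,0,0,0],[1,0,0,1,0,0,0],[1,0,0,1,0,0,0],[1,0,0,0,0,0,0],[1,0,0,0,0,0,0]]}}

```text
clock: 90.7
eef_pos: [561.3, 39.1, 350.7]
tool_rot: [0.704, 0.71, 0.001, -0.001]
ft_force: [0.6, -1.4, 0.5]
grip_width: 85.3
finger_force: 0.0
```

```bash
python3 - <<'E'
from h import *
s=r.read_state(); print(s["eef_pos"])
im=get_image("wrist")
for e,ax,col in rings(im): print(e.round(),np.round(ax),col,onz(im,[e],125)[0].round(1))
E
```

```text
[561.32168717  39.12857994 350.65693744]
[318. 222.] [33. 36.] [73 97 80] [561.7  39.  125. ]
```

>>> {"api": "servo_tool", "payload": {"motion": [[1,-0.12,-1,0,0,0,0],[1,-0.12,-1,0,0,0,0],[1,-0.12,-1,0,0,0,0],[1,-0.12,-1,0,0,0,0],[1,-0.12,-1,0,0,0,0]]}}

```text
clock: 91.25
eef_pos: [548.4, -61.5, 348.9]
tool_rot: [0.704, 0.71, -0.001, -0.002]
ft_force: [-0.3, -0.1, -0.4]
grip_width: 85.4
finger_force: 0.0
```

>>> {"api": "servo_tool", "payload": {"motion": [[1,-0.12,-1,0,0,0,0],[1,-0.12,-1,0,0,0,0],[1,-0.12,-1,0,0,0,0],[1,-0.12,-1,0,0,0,0],[1,-0.12,-1,0,0,0,0]]}}

```text
clock: 91.75
eef_pos: [536.5, -161.4, 348.9]
tool_rot: [0.704, 0.71, -0.001, -0.002]
ft_force: [0.4, 0.3, -0.2]
grip_width: 85.1
finger_force: 0.0
```

>>> {"api": "servo_tool", "payload": {"motion": [[1,-0.12,-1,-1,0,0,0],[1,-0.12,-1,-1,0,0,0],[1,-0.12,-1,-1,0,0,0],[1,-0.12,-1,-1,0,0,0],[1,-0.05,-0.95,-1,0,0,0]]}}

```text
clock: 92.25
eef_pos: [525.6, -260.4, 248.0]
tool_rot: [0.704, 0.71, -0.0, -0.002]
ft_force: [0.3, -0.7, -0.5]
grip_width: 85.3
finger_force: 0.0
```

>>> {"api": "servo_tool", "payload": {"motion": [[1,0,0,0,0,0,0],[1,0,0,0,0,0,0],[1,0,0,0,0,0,0]]}}

```text
clock: 92.55
eef_pos: [527.2, -258.9, 250.6]
tool_rot: [0.704, 0.711, 0.001, -0.001]
ft_force: [-0.1, -0.6, 0.2]
grip_width: 86.0
finger_force: 0.0
```

```bash
python3 - <<'E'
from h import *
s=r.read_state(); print(s["eef_pos"])
im=get_image("wrist"); c=im["color"].astype(int); cv2.imwrite("pics/w14.png",im["color"])
m=(c.max(2)-c.min(2)<22)&(c.max(2)>60); m[:,:245]=0;m[:,395:]=0;m[340:]=0;m[:60]=0
for a,p,l in cen(m)[:4]:
    v,u=np.nonzero(l); print(a,p,u.min(),u.max(),v.min(),v.max(),onz(im,[p],25)[0].round(1))
print(proj(im,[[527.5,-260,25]]))
E
```

```text
[ 527.22506067 -258.87087798  250.60666622]
1748 [315.  217.8] 293 337 193 242 [ 525.4 -255.9   25. ]
88 [267.8 331.3] 250 282 325 339 [ 485.3 -361.1   25. ]
[[317.84646009 222.97700718]]
```

>>> {"api": "servo_tool", "payload": {"motion": [[1,-0.07,-0.03,-1,0,0,0],[1,0,0,-1,0,0,0],[1,0,0,-1,0,0,0],[1,0,0,-0.35,0,0,0],[1,0,0,0,0,0,0]]}}

```text
clock: 93.1
eef_pos: [525.4, -259.4, 183.1]
tool_rot: [0.704, 0.711, 0.0, -0.002]
ft_force: [-0.1, 0.4, 0.6]
grip_width: 85.4
finger_force: 0.0
```

>>> {"api": "servo_tool", "payload": {"motion": [[1,0,0,0,0,0,0],[1,0,0,0,0,0,0]]}}

```text
clock: 93.3
eef_pos: [526.0, -260.7, 184.8]
tool_rot: [0.704, 0.71, 0.001, 0.0]
ft_force: [0.7, 0.1, 0.4]
grip_width: 85.1
finger_force: 0.0
```

>>> {"api": "servo_tool", "payload": {"motion": [[-1,0,0,0,0,0,0],[-1,0,0,0,0,0,0],[-1,0,0,0,0,0,0],[-1,0,0,0,0,0,0],[-1,0,0,0,0,0,0]]}}

```text
clock: 93.8
eef_pos: [525.5, -260.8, 184.0]
tool_rot: [0.704, 0.71, 0.0, -0.001]
ft_force: [-0.6, 0.2, 4.0]
grip_width: 32.0
finger_force: 59.6
```

>>> {"api": "servo_tool", "payload": {"motion": [[-1,0,0,1,0,0,0],[-1,0,0,1,0,0,0],[-1,0,0,1,0,0,0],[-1,0,0,1,0,0,0],[-1,0,0,1,0,0,0]]}}

```text
clock: 94.3
eef_pos: [524.7, -260.2, 283.4]
tool_rot: [0.704, 0.71, -0.0, -0.002]
ft_force: [-0.5, -0.0, -1.6]
grip_width: 31.6
finger_force: 59.7
```

>>> {"api": "servo_tool", "payload": {"motion": [[-1,0.1,1,1,0,0,0],[-1,0.1,1,1,0,0,0],[-1,0.1,1,0.5,0,0,0],[-1,0.1,1,0,0,0,0],[-1,0.1,1,0,0,0,0]]}}

```text
clock: 94.8
eef_pos: [534.9, -159.6, 333.4]
tool_rot: [0.704, 0.71, 0.0, -0.001]
ft_force: [-0.1, -0.5, -1.9]
grip_width: 31.8
finger_force: 59.7
```

>>> {"api": "servo_tool", "payload": {"motion": [[-1,0.15,1,0,0,0,0],[-1,0.15,1,0,0,0,0],[-1,0.15,1,0,0,0,0],[-1,0.15,1,0,0,0,0],[-1,0.15,1,0,0,0,0]]}}

```text
clock: 95.3
eef_pos: [549.7, -59.7, 332.7]
tool_rot: [0.704, 0.71, -0.0, -0.002]
ft_force: [-0.0, 0.5, -2.3]
grip_width: 31.7
finger_force: 59.7
```

>>> {"api": "servo_tool", "payload": {"motion": [[-1,0.15,1,0,0,0,0],[-1,0.15,1,0,0,0,0],[-1,0.15,0.9,0,0,0,0],[-1,0.1,0.6,0,0,0,0],[-1,0,0.5,0,0,0,0]]}}

```text
clock: 95.8
eef_pos: [561.1, 20.4, 333.0]
tool_rot: [0.704, 0.71, -0.0, -0.001]
ft_force: [0.3, -0.0, -1.5]
grip_width: 31.7
finger_force: 59.7
```

>>> {"api": "servo_tool", "payload": {"motion": [[-1,0,0,0,0,0,0],[-1,0,0,0,0,0,0],[-1,0,0,0,0,0,0]]}}

```text
clock: 96.1
eef_pos: [561.1, 18.0, 333.5]
tool_rot: [0.705, 0.709, -0.0, -0.001]
ft_force: [-0.3, 0.1, -1.5]
grip_width: 31.6
finger_force: 59.7
```

```bash
python3 - <<'E'
from h import *
s=r.read_state(); p=s["eef_pos"]; print(p)
im=get_image("wrist"); c=im["color"].astype(int); zt=p[2]-184+25
for e,ax,col in rings(im): print(e.round(),np.round(ax),col,onz(im,[e],125)[0].round(1))
m=(c.max(2)-c.min(2)<22)&(c.max(2)>60); m[:,:245]=0;m[:,395:]=0;m[340:]=0;m[:60]=0
for a,q,l in cen(m)[:3]:
    v,u=np.nonzero(l); print(a,q,u.min(),u.max(),v.min(),v.max())
print("expect TCP-centred top",proj(im,[[p[0],p[1],zt],[p[0],p[1]-17,zt],[p[0],p[1]+17,zt]]))
E
```

```text
[561.05910583  18.0363119  333.47400578]
[319. 202.] [39. 41.] [122 164 130] [561.6  39.  125. ]
20815 [315.8 181.4] 245 394 84 293
1130 [331.9  63.6] 245 394 60 70
214 [319.  175.7] 292 347 169 192
expect TCP-centred top [[317.40682408 269.86739475]
 [317.24632875 297.33990471]
 [317.5802652  240.22383233]]
```

>>> {"api": "servo_tool", "payload": {"motion": [[-1,0.03,0.6,0,0,0,0],[-1,0,0.3,0,0,0,0],[-1,0,0,-0.4,0,0,0],[-1,0,0,-0.35,0,0,0],[-1,0,0,-0.25,0,0,0]]}}

```text
clock: 96.65
eef_pos: [561.4, 37.4, 312.2]
tool_rot: [0.704, 0.71, -0.001, -0.001]
ft_force: [0.8, 0.1, -1.1]
grip_width: 31.6
finger_force: 59.7
```

>>> {"api": "servo_tool", "payload": {"motion": [[-1,0,0,0,0,0,0],[-1,0,0,0,0,0,0],[-1,0,0,0,0,0,0]]}}

```text
clock: 96.95
eef_pos: [562.0, 37.2, 313.6]
tool_rot: [0.704, 0.71, 0.0, -0.001]
ft_force: [-0.5, 0.8, -1.8]
grip_width: 32.0
finger_force: 59.7
```

>>> {"api": "servo_tool", "payload": {"motion": [[-1,-0.02,0.02,-0.1,0,0,0],[-1,0,0,-0.07,0,0,0],[-1,0,0,0,0,0,0],[-1,0,0,0,0,0,0]]}}

```text
clock: 97.35
eef_pos: [561.4, 37.9, 310.0]
tool_rot: [0.704, 0.71, 0.0, -0.001]
ft_force: [-0.6, -0.3, -1.9]
grip_width: 31.6
finger_force: 59.7
```

>>> {"api": "servo_tool", "payload": {"motion": [[1,0,0,0,0,0,0],[1,0,0,0,0,0,0],[1,0,0,1,0,0,0],[1,0,0,1,0,0,0],[1,0,0,1,0,0,0]]}}

```text
clock: 97.85
eef_pos: [561.5, 37.7, 370.9]
tool_rot: [0.704, 0.71, 0.0, -0.001]
ft_force: [0.3, 0.5, 0.3]
grip_width: 85.3
finger_force: 0.0
```

>>> {"api": "servo_tool", "payload": {"motion": [[1,0,0,0,0,0,0],[1,0,0,0,0,0,0],[1,0,0,0,0,0,0]]}}

```text
clock: 98.15
eef_pos: [561.0, 38.0, 369.1]
tool_rot: [0.704, 0.71, -0.0, -0.002]
ft_force: [0.6, 0.0, 0.1]
grip_width: 85.4
finger_force: 0.0
```

```bash
python3 - <<'E'
from h import *
s=r.read_state(); p=s["eef_pos"]; print(p)
im=get_image("wrist"); c=im["color"]
W=cv2.resize(c[100:340,200:440],(400,400),interpolation=cv2.INTER_CUBIC)
s=get_image("scene")["color"][160:250,300:450]
cv2.imwrite("pics/c15.png",np.hstack([W,cv2.resize(s,(400,400),interpolation=cv2.INTER_CUBIC)]))
np.save("w15.npy",im,allow_pickle=True)
print("center expect weight top",proj(im,[[561,38.7,150]]), "wrist crop px",(proj(im,[[561,38.7,150]])-[200,100])*400/240)
E
```

```text
[560.96403822  37.98438987 369.08480929]
center expect weight top [[318.16598472 223.80843821]] wrist crop px [[196.94330787 206.34739702]]
```

View pics/c15.png

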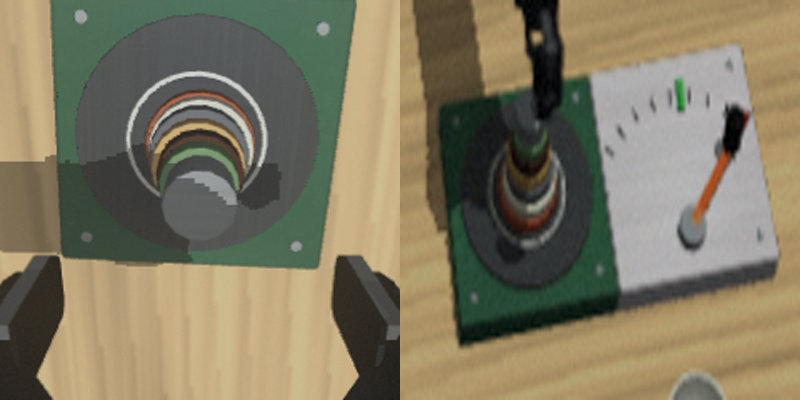

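The pile is complete and concentric: weight top at crop (199,206), with the green, brown, buff, grey, cream and red rims nested below it. Now the lever; first an accurate view over the dial.

>>> {"api": "servo_tool", "payload": {"motion": [[1,0,1,0,0,0,0],[1,0,1,0,0,0,0],[1,0,1,0,0,0,0],[1,0,1,0,0,0,0],[1,0,1,0,0,0,0]]}}

```text
clock: 98.75
eef_pos: [561.1, 138.7, 369.0]
tool_rot: [0.704, 0.71, -0.001, -0.001]
ft_force: [0.2, -0.1, -0.1]
grip_width: 85.5
finger_force: 0.0
```

>>> {"api": "servo_tool", "payload": {"motion": [[1,0,1,0,0,0,0],[1,0,1,0,0,0,0],[1,0,1,-0.5,0,0,0],[1,0,0,-0.5,0,0,0],[1,0,0,-0.5,0,0,0]]}}

```text
clock: 99.25
eef_pos: [560.9, 197.9, 338.1]
tool_rot: [0.704, 0.71, -0.001, -0.001]
ft_force: [0.0, -1.1, 1.1]
grip_width: 85.4
finger_force: 0.0
```

>>> {"api": "servo_tool", "payload": {"motion": [[1,0,0,0,0,0,0],[1,0,0,0,0,0,0],[1,0,0,0,0,0,0]]}}

```text
clock: 99.55
eef_pos: [561.9, 196.5, 340.4]
tool_rot: [0.705, 0.709, 0.0, -0.001]
ft_force: [0.1, 0.6, -0.0]
grip_width: 85.5
finger_force: 0.0
```

```bash
cat >> h.py <<'E'
def dial(im):
    c=im["color"];h=cv2.cvtColor(c,cv2.COLOR_BGR2HSV).astype(int);H,S,V=h[...,0],h[...,1],h[...,2]
    def near(P,z,c,rr): return np.hypot(*(P-np.array(c)).T)<rr
    o={}
    vv,uu=np.mgrid[0:400,0:640]; A=onz(im,np.c_[uu.ravel(),vv.ravel()],47)[:,:2].reshape(400,640,2)
    reg=np.hypot(A[...,0]-600,A[...,1]-240)<130
    for n,z,m in [("tab",36,(abs(H-60)<15)&(S>100)&(V>80)),("arm",47,(abs(H-10)<9)&(S>140)&(V>90)),("red",36,((H<6)|(H>172))&(S>120)&(V>50))]:
        k=cen(m&reg)
        if not k: continue
        v,u=np.nonzero(k[0][2]); P=onz(im,np.c_[u,v],z)[:,:2]; x=cv2.fitLine(P.astype(np.float32),2,0,.01,.01).ravel()
        (cx,cy),wh,an=cv2.minAreaRect(P.astype(np.float32))
        o[n]=(k[0][0],P.mean(0).round(1),(cx,cy),wh,np.degrees(np.arctan2(x[1],x[0]))%180)
    return o
E
python3 - <<'E'
from h import *
print(r.read_state()["eef_pos"])
im=get_image("wrist"); np.save("w16.npy",im,allow_pickle=True)
for f in("w3.npy","w16.npy"):
    im=np.load(f,allow_pickle=True).item()
    for k,v in dial(im).items(): print(f,k,v)
# pivot disc: grey, near (625,227)
    c=im["color"].astype(int); g=c.mean(2); vv,uu=np.mgrid[0:400,0:640]; A=onz(im,np.c_[uu.ravel(),vv.ravel()],47)[:,:2].reshape(400,640,2)
    reg=(np.hypot(A[...,0]-624,A[...,1]-227)<22); m=reg&(c.max(2)-c.min(2)<25)&(g>90)&(g<165)
    for a,p,l in cen(m)[:2]: print(a,p,A[l].mean(0).round(1),A[l].min(0).round(1),A[l].max(0).round(1))
E
```

```text
[561.87170233 196.50654776 340.36486113]
w3.npy tab (np.int32(259), array([512.1, 244.3]), (512.2921142578125, 244.2042999267578), (8.01767635345459, 25.294618606567383), np.float32(170.64667))
w3.npy arm (np.int32(555), array([596.3, 260.1]), (596.7656860351562, 259.5051574707031), (9.643306732177734, 58.759735107421875), np.float32(131.77036))
w3.npy red (np.int32(174), array([549.2, 312.8]), (549.2757568359375, 312.6796875), (6.30642032623291, 24.947528839111328), np.float32(132.19122))
716 [395.3 246.8] [623.6 223.9] [604.  206.8] [645.7 245.6]
w16.npy tab (np.int32(227), array([511.1, 243. ]), (511.2507629394531, 242.9793243408203), (7.987386226654053, 25.560089111328125), np.float32(171.6719))
w16.npy arm (np.int32(622), array([597.5, 259.3]), (597.70751953125, 259.0725402832031), (8.834362030029297, 57.124420166015625), np.float32(131.89122))
w16.npy red (np.int32(211), array([549.3, 313.2]), (549.4570922851562, 312.9293518066406), (6.191556453704834, 24.536882400512695), np.float32(132.07368))
792 [387.4 166.3] [627.6 224.9] [608.4 210.7] [643.2 243. ]
13 [368.5 152.8] [609.  237.5] [606.5 233.6] [611.4 240.1]
```

>>> {"api": "servo_tool", "payload": {"motion": [[1,0.1,1,-0.5,0,0,0.046],[1,0.1,1,-0.5,0,0,0.046],[1,0.1,1,-0.5,0,0,0.046],[1,0.1,1,-0.5,0,0,0.046],[1,0.03,0.6,-0.5,0,0,0.046]]}}

```text
clock: 100.1
eef_pos: [570.3, 291.9, 290.4]
tool_rot: [0.404, 0.915, 0.001, -0.001]
ft_force: [-0.5, -0.4, 0.5]
grip_width: 85.3
finger_force: 0.0
```

>>> {"api": "servo_tool", "payload": {"motion": [[1,0,0,-0.5,0,0,0],[1,0,0,0,0,0,0],[1,0,0,0,0,0,0],[1,0,0,0,0,0,0]]}}

```text
clock: 100.5
eef_pos: [570.7, 288.4, 280.8]
tool_rot: [0.409, 0.912, 0.0, -0.0]
ft_force: [0.2, -0.2, -0.6]
grip_width: 85.4
finger_force: 0.0
```

```bash
python3 - <<'E'
from h import *
s=r.read_state(); M=R.from_quat(s["tool_rot"]).as_matrix(); print(s["eef_pos"],np.degrees(np.arctan2(M[1,1],M[0,1])))
E
```

```text
[570.70120897 288.44573055 280.81421009] 41.68550786572286
```

Descend 51 and grip.

>>> {"api": "servo_tool", "payload": {"motion": [[1,0,0.03,-1,0,0,0],[1,0,0,-1,0,0,0],[1,0,0,-0.55,0,0,0],[1,0,0,0,0,0,0],[1,0,0,0,0,0,0]]}}

```text
clock: 101.0
eef_pos: [570.4, 290.2, 229.6]
tool_rot: [0.408, 0.913, 0.0, -0.001]
ft_force: [1.3, 0.8, 1.0]
grip_width: 85.1
finger_force: 0.0
```

>>> {"api": "servo_tool", "payload": {"motion": [[-1,0,0,0,0,0,0],[-1,0,0,0,0,0,0],[-1,0,0,0,0,0,0],[-1,0,0,0,0,0,0],[-1,0,0,0,0,0,0]], "squeeze": 40}}

```text
clock: 101.5
eef_pos: [569.9, 290.3, 229.6]
tool_rot: [0.408, 0.913, -0.0, -0.001]
ft_force: [-1.9, -0.8, 3.3]
grip_width: 20.5
finger_force: 39.0
```

>>> {"api": "servo_tool", "payload": {"motion": [[-1,0,0,0,0,0,0],[-1,0,0,0,0,0,0]]}}

```text
clock: 101.7
eef_pos: [569.9, 290.3, 229.5]
tool_rot: [0.408, 0.913, -0.0, -0.001]
ft_force: [-2.7, -1.8, 6.1]
grip_width: 21.2
finger_force: 39.1
```

>>> {"api": "servo_tool", "payload": {"motion": [[-1,-0.215,-0.205,0,0,0,0.0217],[-1,-0.195,-0.22,0,0,0,0.0217],[-1,-0.19,-0.235,0,0,0,0.0217],[-1,-0.17,-0.245,0,0,0,0.0217],[-1,-0.15,-0.255,0,0,0,0.0217]]}}

```text
clock: 102.2
eef_pos: [551.8, 267.8, 229.6]
tool_rot: [0.246, 0.969, 0.001, -0.001]
ft_force: [-0.7, 0.3, 2.8]
grip_width: 20.8
finger_force: 39.2
```

>>> {"api": "servo_tool", "payload": {"motion": [[-1,-0.135,-0.27,0,0,0,0.0217],[-1,-0.11,-0.27,0,0,0,0.0217],[-1,-0.1,-0.285,0,0,0,0.0217],[-1,-0.075,-0.285,0,0,0,0.0217],[-1,-0.055,-0.295,0,0,0,0.0217]]}}

```text
clock: 102.7
eef_pos: [542.2, 240.0, 229.5]
tool_rot: [0.078, 0.997, 0.001, -0.001]
ft_force: [-1.7, 0.6, 3.4]
grip_width: 21.2
finger_force: 39.2
```

>>> {"api": "servo_tool", "payload": {"motion": [[-1,0,0,0,0,0,0],[-1,0,0,0,0,0,0],[-1,0,0,0,0,0,0]]}}

```text
clock: 103.0
eef_pos: [542.2, 239.7, 229.5]
tool_rot: [0.079, 0.997, -0.0, -0.001]
ft_force: [-3.0, -0.7, 5.4]
grip_width: 20.4
finger_force: 39.5
```

```bash
python3 - <<'E'
from h import *
p=r.read_state()["eef_pos"]; print(p,np.degrees(np.arctan2(p[1]-225.7,p[0]-627.3)))
print(dial(get_image("wrist")))
E
```

```text
[542.21607338 239.66136928 229.48467487] 170.6814138570213
{'tab': (np.int32(506), array([512.5, 243.1]), (512.63720703125, 242.87026977539062), (7.125484466552734, 25.80865478515625), np.float32(170.88466)), 'arm': (np.int32(543), array([596.7, 231. ]), (598.3411865234375, 230.79745483398438), (9.55299186706543, 34.69340515136719), np.float32(172.54068)), 'red': (np.int32(371), array([548.8, 313. ]), (548.8712768554688, 312.89990234375), (6.101295471191406, 25.01494789123535), np.float32(132.43182))}
```

>>> {"api": "servo_tool", "payload": {"motion": [[1,0,0,0,0,0,0],[1,0,0,0,0,0,0],[1,0,0,0,0,0,0],[1,0,0,1,0,0,0],[1,0,0,1,0,0,0]]}}

```text
clock: 103.55
eef_pos: [541.7, 238.9, 268.2]
tool_rot: [0.079, 0.997, -0.001, -0.002]
ft_force: [1.4, 0.6, -0.1]
grip_width: 85.3
finger_force: 0.0
```

>>> {"api": "servo_tool", "payload": {"motion": [[1,0,0,1,0,0,0],[1,0,0,1,0,0,0],[1,0,0,0.5,0,0,0],[1,0,0,0,0,0,0],[1,0,0,0,0,0,0]]}}

```text
clock: 104.05
eef_pos: [541.8, 239.1, 318.3]
tool_rot: [0.079, 0.997, -0.001, -0.001]
ft_force: [0.6, -0.9, 0.1]
grip_width: 85.4
finger_force: 0.0
```

>>> {"api": "servo_tool", "payload": {"motion": [[1,0,0,0,0,0,0]]}}

```text
clock: 104.15
eef_pos: [541.5, 239.0, 317.6]
tool_rot: [0.079, 0.997, -0.001, -0.002]
ft_force: [1.1, -0.4, -0.1]
grip_width: 85.4
finger_force: 0.0
```

```bash
python3 - <<'E'
from h import *
print(r.read_state()["eef_pos"])
im=get_image("wrist"); np.save("w17.npy",im,allow_pickle=True)
for k,v in dial(im).items(): print(k,v)
c=im["color"].astype(int); vv,uu=np.mgrid[0:400,0:640]; A=onz(im,np.c_[uu.ravel(),vv.ravel()],85)[:,:2].reshape(400,640,2)
m=(c.max(2)<70)&(np.hypot(A[...,0]-543,A[...,1]-239)<30)
for a,p,l in cen(m)[:2]: print("knob",a,p,A[l].min(0).round(1),A[l].max(0).round(1))
s=get_image("scene")
for e,ax,col in rings(s): print("S",e.round(),col)
E
```

```text
[541.53701401 238.96915505 317.56110419]
tab (np.int32(222), array([511.5, 243.2]), (511.8947448730469, 243.5487060546875), (7.206174373626709, 24.613643646240234), np.float32(171.75076))
arm (np.int32(361), array([590.4, 232. ]), (590.3132934570312, 231.67405700683594), (8.341681480407715, 42.5040283203125), np.float32(171.2044))
red (np.int32(168), array([548.8, 313.2]), (549.028564453125, 312.9309387207031), (6.032143592834473, 24.65186309814453), np.float32(131.46565))
knob 786 [319.6 212.5] [522.7 229.5] [552.  249.4]
S [323. 269.] [131  53  24]
S [571. 198.] [128  53  22]
S [107.  37.] [61 22  4]
```

```bash
python3 - <<'E'
from h import *
im=get_image("scene"); 
for d,z in[(70,48),(64,62),(58,76),(52,90),(46,104),(40,118),(34,137)]:
    u,v=proj(im,[[561+d/2+2.5,39+1.5,z]])[0]; print(d,im["color"][int(round(v)),int(round(u))])
print(r.close_job())
E
```

```text
70 [13 19 48]
64 [59 67 70]
58 [49 51 50]
52 [41 56 64]
46 [14 27 38]
40 [30 43 32]
34 [44 43 43]
the job is handed in; nothing more can be done
None
```

The job is handed in: the lever went fully off first, then all six rounds were piled ring-up, widest at the bottom, with the weight on top, and the lever now points within about 1° of the green tab; partway through, round52 was knocked off face down, so I flipped it and restacked, using the weight as a stand.

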